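Put the tipped tins away in the bench drawer

ROBOT

A 6-joint arm with a two-finger parallel gripper is mounted at the origin on the work surface. World frame = base frame: x ahead of the robot, y to its left, z up, the work surface at z = 0. Lengths are in m, angles in rad, forces in N, time in s.
With the tool pointing down it reaches from about 0.275 to 0.75 m from the base axis. Payload 10.2 kg.
Tool frame: the origin (TCP) lies midway between the tips of the shut fingers; the grasp point (between the pads) lies 19 mm behind it; z points along the fingers, y is the line along which they close (so a half turn about z gives the same grasp; the last joint's range is limited). The gripper opens to 85 mm and grips with 20 to 120 N. Pads are 22 mm wide; open, the fingers measure 114 mm over their backs; the gripper's body (76 mm by 85 mm) begins 54 mm behind the grasp point. The pads swing forward as they close: fully open they stand 13 mm farther back than shut.
Start: joints at [-1.473, 0.313, 1.498, -0, 1.331, -0.223], TCP at [0.166, -0.498, 0.231] pointing down, gripper open.
Joint ranges: [-2.94, 2.94], [-0.97, 2.17], [0.19, 2.56], [-1.23, 4.37], [0.02, 3.11], [-2.88, 2.88]. Speed limits (rad/s): [2.39, 2.39, 3.01, 3.14, 3.14, 3.14].

INTERFACE

Orientations are given as a 3x3 rotation matrix whose columns are the frame's x, y, z axes.
In Python, from station import manip gives the robot as it stands. The module is installed in compiled form; this text tells all that it offers.
- The arm moves only by the shell command python3 -m handwheel 'ROWS' [OPENING] [FORCE]. ROWS is JSON, a list of rows, each a list of 6 numbers: the shift along the tool's x, y, z in units of 0.15 m (1.0 is 0.15 m), then the turn, a rotation vector about the tool's x, y, z in units of 90 degrees (1.0 is 90 degrees). In form: [[dx, dy, dz, ax, ay, az], ...]. A call has 1 to 12 rows; each row is the pose to reach, as a shift and turn from the pose commanded when the call began, along the tool's axes at that moment; what a row does not reach only later rows make up. A row lasts 1/8 s, in which the tool goes at most 62.5 mm and 10.7 degrees, less where a joint would pass 70% of its speed; a pose out of reach is approached as far as the arm can. A call with a number of a shift or a turn outside -1 to 1 is refused whole. A call with a gripper value outside its range is refused whole. OPENING is the opening, from 0 (shut) to 1 (fully open), set as the call begins (- or left out, the last holds). The fingers move at their own pace and stop on an object; FORCE is the grip in N (left out, the last holds). Time passes only in rows, so rows that repeat a pose let the fingers close. It gives the time, the measured TCP pose, the force, the opening and the grip force at its end, in the units of the state.
- manip.get_state(): the state, without advancing time (a new reading comes with each control period).
- manip.capture(name): name is "side" or "top" or "wrist"; returns (picture, depth): 384x512x3 uint8, red, green, blue; 384x512 float32, m along the optical axis (not along the pixel's ray), 0 where there is no reading.
- manip.camera_params(name): a dict with "fov_y" (degrees; the focal length in pixels is half the picture's height over the tangent of half this angle, whatever the lens; pixels are square), "cx", "cy" (the principal point, pixels), "R" (3x3) and "t" (3): a world point X has camera coordinates R X + t; the wrist camera has in their place "T_tool_cam" (4x4, takes a point from camera to tool coordinates, whose origin is the TCP and whose axes are the flange's). Camera axes: x right, y down, z forward; pixel columns grow to the right and rows downward; lengths in m; the calibration is good to about 2 mm. A picture is of the moment at which its call begins: read the wrist's pose just before it. camera_params takes no time and is no camera call.
- manip.job_done(): hands the job in; it is judged then, once.
Trained networks look in the newest picture that a camera, given by its name, has taken for a name from the list of things; names that differ only in an ending like _2 or _b are one class to them, and where a whole thing is asked for, a point or a joint stands for the part that bears it (a point fixed in the world has none). Each returns a list of dicts, best first, with "confidence" (0 to 1); they miss things now and then, are a little off and sometimes report something else, mostly with a low value. They report only what shows in the picture. A call takes as long as a camera call.
- manip.look_for(camera, label): "xy" ([column, row] in pixels, amid what is visible of it).
The state is a dict: "time_s": time; "joint_positions": joint angles; "qvel": joint speeds; "effort": joint torques, N m; "position": TCP position; "ee_rot": TCP orientation; "wrist_force": force on the tool from outside, world axes, zero at the start; "ft_torque": the same for the moment, N m; "width": finger opening in m; "grasp_force": force on a finger pad.
Only numpy, scipy, OpenCV 4.12 (cv2) and the standard library are available. Lean on these libraries where they do the work, as an engineer would, in place of code of your own. Each camera call takes 0.05 s, during which the arm holds its last target. There are 200 camera calls.

TASK

The square solvent tins lying tipped over on the bench belong in the drawer of the low blue unit: pull the drawer out to its stop, stand every one of these tins upright, cap up, in a free pocket of the drawer's lane beside the tin that already stands there, then push the drawer fully shut. Leave the jar and the round can that stand beside the unit where they are.

Things in the scene. Friction and masses are not known exactly. Their poses are not given: they have to be found in the camera images.
- cabinet: Low blue steel drawer unit standing on the bench, 260 deep x 390 wide x 126 mm high, fixed; origin at the centre of its underside, x axis points into the unit (its front face is at x = -130 mm), so the drawer slides out along -x. Small trays of hardware stand on the rear half of its top, up to 32 mm above the top.
- drawer (a joint): How far the drawer is out: 0 m fully shut, 0.160 m at its stop. It starts shut or a few mm ajar; it slides with about 2 N of friction. The open-topped drawer is 364 mm wide with 45 mm high sides; its front panel is 390 mm wide, 12 mm thick and its top edge is 119 mm above the bench. Inside, from the panel back: a flat tray 70 mm deep, then a lane of five pockets, then another flat tray.
- handle (a point): Middle of the drawer's horizontal steel bar handle: 11 mm thick, 120 mm long across the front, its axis 45 mm in front of the panel and 100 mm above the bench; the gap between bar and panel is 39 mm, open from above. Axes as the cabinet's.
- lane (a point): Centre of the lane, on the drawer floor (16 mm above the bench), 105 mm behind the inner face of the drawer's front panel. Axes as the cabinet's; the lane runs along y: five pockets in a row, each 58 (x) x 54 (y) mm inside, 72 mm apart centre to centre, parted by walls 18 mm thick and 32 mm high; the long walls in front and behind are 48 mm high.
- pocket1 (a point): Centre of pocket 1 of the lane, on the drawer floor, at y = -144 mm along the lane.
- pocket2 (a point): Centre of pocket 2 of the lane, on the drawer floor, at y = -72 mm along the lane.
- pocket3 (a point): Centre of pocket 3 of the lane, on the drawer floor, at y = 0 mm along the lane.
- pocket4 (a point): Centre of pocket 4 of the lane, on the drawer floor, at y = 72 mm along the lane.
- pocket5 (a point): Centre of pocket 5 of the lane, on the drawer floor, at y = 144 mm along the lane.
- tin1: Square solvent tin lying on its side on the bench: bare metal body 44 x 44 x 78 mm with a paper band and a black round screw cap 26 mm across and 12 mm high (90 mm in all), about 0.22 kg, half full (centre of mass 30 mm above the base); origin at the centre of its base, z axis points along the tin to the cap. May be absent.
- tin2: Square solvent tin lying on its side on the bench: bare metal body 44 x 44 x 78 mm with a paper band and a black round screw cap 26 mm across and 12 mm high (90 mm in all), about 0.22 kg, half full (centre of mass 30 mm above the base); origin at the centre of its base, z axis points along the tin to the cap. May be absent.
- tin3: Square solvent tin lying on its side on the bench: bare metal body 44 x 44 x 78 mm with a paper band and a black round screw cap 26 mm across and 12 mm high (90 mm in all), about 0.22 kg, half full (centre of mass 30 mm above the base); origin at the centre of its base, z axis points along the tin to the cap. May be absent.
- tin4: Square solvent tin lying on its side on the bench: bare metal body 44 x 44 x 78 mm with a paper band and a black round screw cap 26 mm across and 12 mm high (90 mm in all), about 0.22 kg, half full (centre of mass 30 mm above the base); origin at the centre of its base, z axis points along the tin to the cap. May be absent.
- kept1: Tin of the same kind that already stands upright in pocket 1; origin at the centre of its base, z axis up to the cap. Only one of the five kept tins is present.
- kept2: Tin of the same kind that already stands upright in pocket 2; origin at the centre of its base, z axis up to the cap. Only one of the five kept tins is present.
- kept3: Tin of the same kind that already stands upright in pocket 3; origin at the centre of its base, z axis up to the cap. Only one of the five kept tins is present.
- kept4: Tin of the same kind that already stands upright in pocket 4; origin at the centre of its base, z axis up to the cap. Only one of the five kept tins is present.
- kept5: Tin of the same kind that already stands upright in pocket 5; origin at the centre of its base, z axis up to the cap. Only one of the five kept tins is present.
- jar: Jar, 68 mm across, 100 mm high, standing left of the drawer unit; origin under its centre; bystander.
- can: Round can, 54 mm across, 120 mm high, standing right of the drawer unit; origin under its centre; bystander.

How it is judged:
By the outcome, as a careful person would: the job done as asked, in the order asked, and still so for the second after the job is handed in, with the robot touching nothing.
Of tin1, tin2, tin3, tin4 only 3 to 4 are there at a start; the rules pass over those that are not, and their reading is None.
Of kept1, kept2, kept3, kept4, kept5 only 1 to 1 are there at a start; the rules pass over those that are not, and their reading is None.
At some moment in a run one of tin1, tin2, tin3, tin4 may be knocked a few centimetres aside while the robot is not near it.
It also fails if it takes over 210 s, if anything falls off the work surface, if the arm or the gripper's body presses on something with over 40 N, if the wrist force passes 120 N, or if a joint passes its speed limit or range.

## Working session

There is one attempt and no reset: what is moved stays moved. The work goes in short steps, Python scripts to look and compute and a shell command to move; the robot and the scene stay as the last step left them, time stands still between calls to the robot, and variables do not carry over. Pictures are saved under pics/ and viewed, at most 17 in all, crops included, and the job is handed in when it is done.

```bash
mkdir -p pics; cat > h.py <<'E'
import numpy as np, cv2
from station import manip
def cap(n):
    st=manip.get_state(); im,d=manip.capture(n); p=manip.camera_params(n)
    f=im.shape[0]/2/np.tan(np.radians(p["fov_y"])/2)
    if "R" in p: R=np.array(p["R"]).T; t=-R@np.array(p["t"])
    else:
        T=np.array(p["T_tool_cam"]); Rt=np.array(st["ee_rot"]); R=Rt@T[:3,:3]; t=Rt@T[:3,3]+np.array(st["position"])
    v,u=np.mgrid[:im.shape[0],:im.shape[1]]
    P=np.stack([(u-p["cx"])*d/f,(v-p["cy"])*d/f,d],-1)@R.T+t
    P[d==0]=np.nan
    return im,d,P
def save(n,im): cv2.imwrite(f"pics/{n}.png",im[...,::-1])
E
python3 - <<'E'
from h import *
for n in("top","side"):
    im,d,P=cap(n); save(n+"0",im); np.save(n+"P.npy",P)
    p=manip.camera_params(n); print(n,p)
    for l in("tin1","kept1","handle","cabinet","jar","can"):
        for r in manip.look_for(n,l)[:6]:
            c,w=map(int,r["xy"]); print(l,round(r["confidence"],2),c,w,P[w,c].round(3))
s=manip.get_state(); print(s["time_s"],np.round(s["ee_rot"],3),manip.camera_params("wrist"))
E
```

```text
top {'fov_y': 52.220083513835455, 'cx': 258.6110382137894, 'cy': 198.018757676609, 'R': array([[ 0.0127132 , -0.99985462,  0.01136263],
       [-0.98598632, -0.01442562, -0.16620134],
       [ 0.16634109, -0.00909045, -0.98602637]]), 't': array([-0.00690187,  0.59690127,  0.99461369])}
tin1 0.9 403 199 [ 0.601 -0.387  0.045]
tin1 0.87 363 284 [ 0.376 -0.272  0.045]
tin1 0.81 149 266 [0.415 0.284 0.044]
handle 0.77 253 175 [0.646 0.017 0.11 ]
handle 0.17 142 164 [0.673 0.302 0.1  ]
cabinet 0.59 257 127 [0.767 0.008 0.127]
jar 0.72 145 159 [0.686 0.295 0.102]
can 0.95 378 161 [ 0.687 -0.303  0.11 ]
side {'fov_y': 42.152338607335416, 'cx': 256.90732784659946, 'cy': 193.0718559365977, 'R': array([[ 0.98217097, -0.18779742,  0.00850409],
       [-0.13392417, -0.73072934, -0.66940193],
       [ 0.13192614,  0.65632824, -0.74285176]]), 't': array([-0.61459402,  0.13519294,  1.36171024])}
tin1 0.87 271 336 [ 0.58  -0.408  0.044]
tin1 0.62 177 306 [ 0.376 -0.292  0.043]
handle 0.81 266 195 [ 0.648 -0.015  0.081]
cabinet 0.93 313 193 [ 0.762 -0.072  0.129]
jar 0.82 261 122 [0.691 0.277 0.095]
jar 0.54 264 196 [0.647 0.006 0.053]
can 0.94 317 286 [ 0.703 -0.334  0.104]
0.7 [[ 0.949  0.315  0.   ]
 [ 0.315 -0.949 -0.   ]
 [ 0.     0.    -1.   ]] {'fov_y': 66.8922940130576, 'cx': 254.8352042649156, 'cy': 196.11781356100715, 'T_tool_cam': array([[-1.80437112e-04, -9.49298409e-01, -3.14376365e-01,
         8.08593034e-02],
       [ 9.99999798e-01,  2.03501153e-05, -6.35402116e-04,
        -4.33976689e-04],
       [ 6.09583813e-04, -3.14376416e-01,  9.49298213e-01,
        -1.41664740e-01],
       [ 0.00000000e+00,  0.00000000e+00,  0.00000000e+00,
         1.00000000e+00]])}
```

View pics/top0.png

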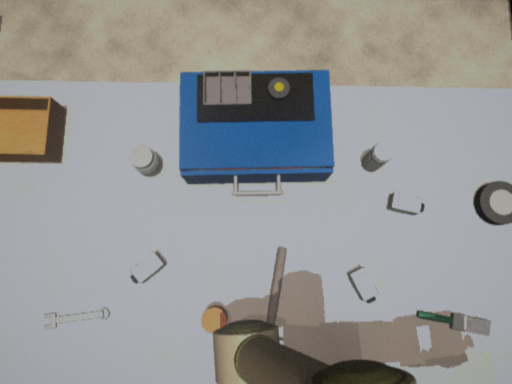

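View pics/side0.png

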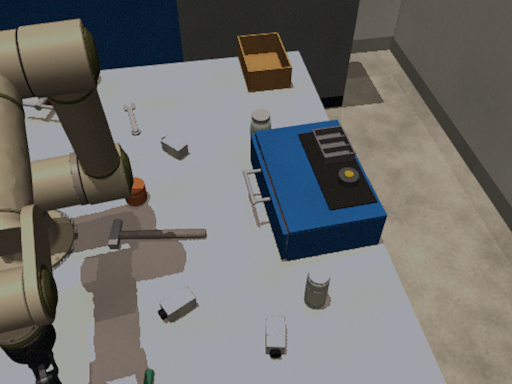

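The top picture shows three tipped tins at (407,202), (364,284) and (148,267), with caps at (422,207), (372,299) and (134,278). The jar is at (145,159), the can at (378,155) and the handle at (257,192). The side view agrees. Next I'll fit poses.

```bash
cat >> h.py <<'E'
def tins(im,P,guesses,r=.075):
    """lying tins: top face z 0.03..0.056 -> centre, axis angle; cap dir from dark pixels"""
    out=[]
    for g in guesses:
        m=(np.hypot(P[...,0]-g[0],P[...,1]-g[1])<r)&np.isfinite(P[...,2])
        top=m&(P[...,2]>.036)&(P[...,2]<.056)&(im.max(-1)>70)
        q=P[top][:,:2].astype(np.float32)
        if len(q)<20: out.append(None); continue
        (c,s,a)=cv2.minAreaRect(q); mu=q.mean(0)
        ax=np.radians(a if s[0]>s[1] else a+90); e=np.array([np.cos(ax),np.sin(ax)])
        dk=m&(im.max(-1)<60)&(P[...,2]>.018)&(P[...,2]<.05)
        k=P[dk][:,:2].mean(0) if dk.sum() else mu
        if (k-c)@e<0: e=-e
        out.append(dict(c=np.round(c,4),mean=mu.round(4),size=np.round(s,4),cap=k.round(4),capaz=round(float(np.degrees(np.arctan2(e[1],e[0]))),1),z=round(float(np.median(P[top][:,2])),4),n=len(q),nd=int(dk.sum())))
    return out
E
python3 - <<'E'
from h import *
import cv2
for n,gs in(("top",[(.595,-.385),(.376,-.272),(.415,.284)]),("side",[(.595,-.4),(.376,-.285)])):
    im=cv2.imread(f"pics/{n}0.png")[...,::-1]; P=np.load(n+"P.npy")
    for t in tins(im,P,gs): print(n,t)
    x,y,z=P[...,0],P[...,1],P[...,2]
    m=(z>.118)&(z<.136)&(x>.6)&(abs(y)<.3)&(im[...,2]>1.4*im[...,0])
    q=P[m][:,:2].astype(np.float32); print("cab",cv2.minAreaRect(q),np.median(P[m][:,2]),len(q))
    # front edge line: min x per y bin
    ys=np.arange(-.18,.2,.02);pts=[]
    for b in ys:
        s=q[abs(q[:,1]-b)<.01]
        if len(s)>5: pts.append((b,np.percentile(s[:,0],3)))
    pts=np.array(pts);print("front fit",np.polyfit(pts[:,1]*0+pts[:,0],pts[:,1],1))
    h=(z>.08)&(z<.125)&(x>.6)&(x<.70)&(abs(y)<.09)&(im.min(-1)>90)
    q=P[h];print("handle",q.mean(0).round(4),np.percentile(q,[5,50,95],axis=0).round(3),len(q))
    for nm,g in(("jar",(.686,.295)),("can",(.687,-.305))):
        j=(np.hypot(x-g[0],y-g[1])<.06)&(z>.05)&(z<.14); print(nm,np.percentile(P[j],[2,50,98],axis=0).round(3).tolist())
E
```

```text
top {'c': array([ 0.5911, -0.396 ]), 'mean': array([ 0.5904, -0.3948], dtype=float32), 'size': array([0.0794, 0.0453]), 'cap': array([ 0.5813, -0.4416]), 'capaz': -100.5, 'z': 0.044, 'n': 490, 'nd': 1}
top {'c': array([ 0.3721, -0.2764]), 'mean': array([ 0.3759, -0.2738], dtype=float32), 'size': array([0.0866, 0.0453]), 'cap': array([ 0.3357, -0.292 ]), 'capaz': -153.0, 'z': 0.0442, 'n': 538, 'nd': 3}
top {'c': array([0.4076, 0.2943]), 'mean': array([0.411 , 0.2895], dtype=float32), 'size': array([0.045 , 0.0885]), 'cap': array([0.411 , 0.2895], dtype=float32), 'capaz': -49.4, 'z': 0.0441, 'n': 542, 'nd': 0}
cab ((0.7838297486305237, 0.012647628784179688), (0.2765510380268097, 0.3893660008907318), 1.9865137338638306) 0.1258793985585464 9642
front fit [-0.0341501   0.65362891]
handle [0.6144 0.0009 0.1046] [[ 0.601 -0.052  0.101]
 [ 0.606 -0.007  0.105]
 [ 0.644  0.065  0.108]] 244
jar [[0.661, 0.275, 0.053], [0.687, 0.301, 0.098], [0.718, 0.334, 0.103]]
can [[0.683, -0.334, 0.053], [0.703, -0.305, 0.118], [0.73, -0.287, 0.123]]
side {'c': array([ 0.5913, -0.3974]), 'mean': array([ 0.5912, -0.3993], dtype=float32), 'size': array([0.0792, 0.0427]), 'cap': array([ 0.5822, -0.4424]), 'capaz': -103.1, 'z': 0.0444, 'n': 607, 'nd': 95}
side {'c': array([ 0.3769, -0.2753]), 'mean': array([ 0.3764, -0.2769], dtype=float32), 'size': array([0.0782, 0.0484]), 'cap': array([ 0.341 , -0.2995]), 'capaz': -150.5, 'z': 0.0444, 'n': 549, 'nd': 68}
cab ((0.7848597764968872, 0.012003660202026367), (0.2774672210216522, 0.3989190459251404), 1.787323236465454) 0.12617674994629535 6321
front fit [-0.04640493  0.65426879]
handle [ 0.6153 -0.0016  0.1045] [[ 0.6   -0.054  0.101]
 [ 0.608 -0.012  0.105]
 [ 0.644  0.062  0.108]] 174
jar [[0.662, 0.273, 0.055], [0.69, 0.291, 0.094], [0.723, 0.332, 0.104]]
can [[0.684, -0.342, 0.053], [0.705, -0.328, 0.111], [0.732, -0.293, 0.123]]
```

```bash
cat >> h.py <<'E'
from scipy.spatial.transform import Rotation as Ro
YAW=np.radians(2.0)
def ax(az): a=np.radians(az); return np.array([np.cos(a),np.sin(a),0])
def rot(toolz,tooly):
    z=np.array(toolz,float);z/=np.linalg.norm(z);y=np.array(tooly,float);y-=z*(y@z);y/=np.linalg.norm(y)
    return np.stack([np.cross(y,z),y,z],1)
def state(): s=manip.get_state(); return s,np.array(s["position"]),np.array(s["ee_rot"])
def plan(pos,Rt=None,start=None):
    """prints the calls (shift,turn) from the present (or given) pose to pos,Rt"""
    p,R=start if start is not None else state()[1:]
    if Rt is None: Rt=R
    d=np.array(pos)-p; w=Ro.from_matrix(R.T@Rt).as_rotvec()/(np.pi/2)
    n=max(1,int(np.ceil(max(abs(R.T@d).max(),abs(Rt.T@d).max())/.15)), int(np.ceil(abs(w).max())))
    print("turn",w.round(3),"calls",n, "deg",(np.linalg.norm(w)*90).round(1))
    print(" 1st:",(R.T@d/n/.15).round(4)," later:",(Rt.T@d/n/.15).round(4))
    return np.array(pos),Rt
E
python3 - <<'E'
from h import *
H=np.array([.603,.006,0])
a=plan([.603,.006,.2],rot([0,0,-1],ax(2)))
E
```

```text
turn [ 0.     0.    -0.818] calls 4 deg 73.6
 1st: [ 0.9569 -0.5676  0.0522]  later: [0.8144 0.758  0.0522]
```

```bash
python3 -m handwheel '[[0.957,-0.568,0.052,0,0,-0.4],[0.957,-0.568,0.052,0,0,-0.818],[0.957,-0.568,0.052,0,0,-0.818],[0.957,-0.568,0.052,0,0,-0.818],[0.957,-0.568,0.052,0,0,-0.818],[0.957,-0.568,0.052,0,0,-0.818],[0.957,-0.568,0.052,0,0,-0.818],[0.957,-0.568,0.052,0,0,-0.818],[0.957,-0.568,0.052,0,0,-0.818]]' 0.55
for i in 1 2 3; do python3 -m handwheel '[[0.814,0.758,0.052,0,0,0],[0.814,0.758,0.052,0,0,0],[0.814,0.758,0.052,0,0,0],[0.814,0.758,0.052,0,0,0]]'; done
python3 - <<'E'
from h import *
s,p,R=state();print(p,R.round(3),np.round(s["joint_positions"],3),s["width"],s["time_s"])
im,d,P=cap("top");save("top1",im)
im,d,P=cap("wrist");save("wrist1",im)
x,y,z=[P[...,i] for i in range(3)]
m=(z>.09)&(z<.112)&(im.min(-1)>70)&(x<.64)&(x>.55)
q=P[m];print(len(q),np.percentile(q,[2,50,98],axis=0).round(4), cv2.minAreaRect(q[:,:2].astype(np.float32)))
E
```

```text
time_s: 1.82
position: [0.2749, -0.3721, 0.2235]
ee_rot: [[-0.032, 0.999, -0.0], [0.999, 0.032, -0.0], [-0.0, -0.0, -1.0]]
wrist_force: [-0.4, -0.6, -0.6]
width: 0.0472
grasp_force: 0.0
time_s: 2.33
position: [0.3854, -0.2443, 0.2156]
ee_rot: [[-0.037, 0.999, 0.0], [0.999, 0.037, 0.0], [0.0, 0.0, -1.0]]
wrist_force: [-0.5, -1.4, -0.3]
width: 0.0472
grasp_force: 0.0
time_s: 2.82
position: [0.4944, -0.1192, 0.2076]
ee_rot: [[-0.036, 0.999, -0.0], [0.999, 0.036, 0.0], [0.0, -0.0, -1.0]]
wrist_force: [-0.6, -0.2, -1.0]
width: 0.0472
grasp_force: 0.0
time_s: 3.32
position: [0.6036, 0.0061, 0.1994]
ee_rot: [[-0.035, 0.999, -0.001], [0.999, 0.035, 0.0], [0.0, -0.001, -1.0]]
wrist_force: [-0.5, -0.3, -0.3]
width: 0.0469
grasp_force: 0.0
[0.60364446 0.00609813 0.19939788] [[-0.035  0.999 -0.001]
 [ 0.999  0.035  0.   ]
 [ 0.    -0.001 -1.   ]] [-0.184  0.511  1.292 -0.     1.339 -0.219] 0.04691920675244448 3.325
2429 [[ 0.5979 -0.0522  0.0996]
 [ 0.6064  0.0255  0.1036]
 [ 0.6378  0.068   0.1056]] ((0.619963526725769, 0.007439285516738892), (0.042902443557977676, 0.12953288853168488), 1.6299887895584106)
```

View pics/wrist1.png

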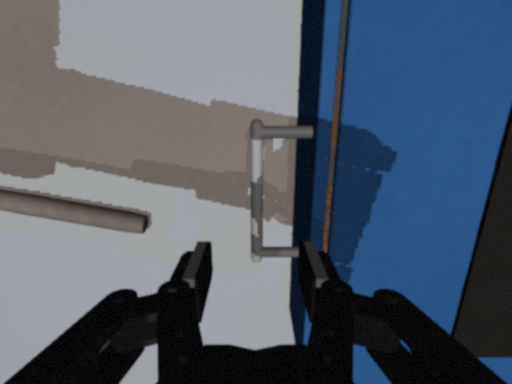

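View pics/top1.png

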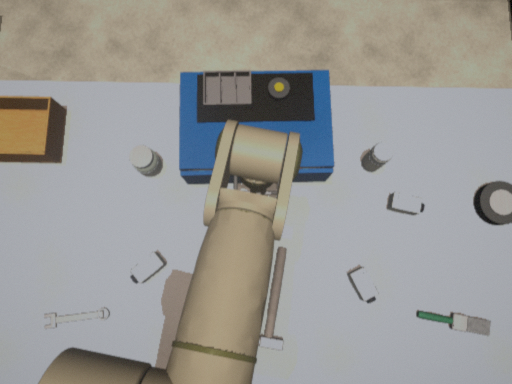

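The wrist view shows the handle bar at columns 256–262, rows 125–255, running parallel to the drawer front. The top view shows the same three tins, and no fourth so far. Next I'll narrow the fingers, descend over the bar and grip it.

```bash
python3 -m handwheel '[[0,0,0,0,0,0],[0,0.005,0.4,0,0,0],[0,0.005,0.78,0,0,0],[0,0.005,0.78,0,0,0],[0,0.005,0.78,0,0,0]]' 0.4 && python3 -m handwheel '[[0,0,0,0,0,0],[0,0,0,0,0,0],[0,0,0,0,0,0],[0,0,0,0,0,0],[0,0,0,0,0,0]]' 0 50
```

```text
time_s: 4.05
position: [0.6049, 0.0051, 0.0858]
ee_rot: [[-0.034, 0.999, 0.004], [0.999, 0.034, -0.001], [-0.001, 0.004, -1.0]]
wrist_force: [0.9, 0.3, 0.1]
width: 0.0344
grasp_force: 0.0
time_s: 4.68
position: [0.6049, 0.0055, 0.0856]
ee_rot: [[-0.035, 0.999, 0.004], [0.999, 0.035, -0.001], [-0.001, 0.004, -1.0]]
wrist_force: [-1.2, -0.3, 7.4]
width: 0.009
grasp_force: 48.8
```

```bash
python3 -m handwheel '[[0,-0.1,0,0,0,0],[0,-0.25,0,0,0,0],[0,-0.4,0,0,0,0],[0,-0.55,0,0,0,0],[0,-0.7,0,0,0,0],[0,-0.85,0,0,0,0],[0,-1,0,0,0,0],[0,-1,0,0,0,0]]' && python3 -m handwheel '[[0,-0.03,0,0,0,0],[0,-0.06,0,0,0,0],[0,-0.08,0,0,0,0],[0,-0.08,0,0,0,0]]'
```

```text
time_s: 5.68
position: [0.4543, 0.0003, 0.0856]
ee_rot: [[-0.035, 0.999, 0.004], [0.999, 0.035, -0.001], [-0.002, 0.004, -1.0]]
wrist_force: [-1.5, 1.2, 10.7]
width: 0.009
grasp_force: 50.9
time_s: 6.18
position: [0.4474, -0.0, 0.0857]
ee_rot: [[-0.033, 0.999, 0.016], [0.999, 0.033, -0.001], [-0.002, 0.016, -1.0]]
wrist_force: [23.3, 6.3, -7.1]
width: 0.0094
grasp_force: 49.5
```

```bash
python3 -m handwheel '[[0,0.025,0,0,0,0],[0,0.025,0,0,0,0],[0,0.025,0,0,0,0],[0,0.025,0,0,0,0]]' 0.4 && python3 -m handwheel '[[0,0,-0.4,0,0,0],[0,0,-0.8,0,0,0],[0,0,-1,0,0,0],[0,0,-1,0,0,0]]' && python3 -m handwheel '[[0,-0.3,-0.5,0,0,0],[0,-0.3,-0.7,0,0,0],[0,-0.3,-0.7,0,0,0]]' 1
python3 - <<'E'
from h import *
s,p,R=state();print(p,np.round(s["joint_positions"],3),s["time_s"])
im,d,P=cap("wrist");save("wrist2",im);np.save("wP.npy",P)
x,y,z=[P[...,i] for i in range(3)]
m=(z>.114)&(z<.123)&(x<.58)&(x>.4);q=P[m];print("panel",np.percentile(q,[2,50,98],axis=0).round(4),cv2.minAreaRect(q[:,:2].astype(np.float32)))
m=(z>.057)&(z<.070)&(x<.75)&(x>.5)&(abs(y)<.19);q=P[m];print("lane walls",cv2.minAreaRect(q[:,:2].astype(np.float32)),np.percentile(q,[2,50,98],axis=0).round(4))
im,d,P=cap("top");save("top2",im)
for l in("kept1","tin1"):
  for r in manip.look_for("top",l): c,w=map(int,r["xy"]);print(l,r["confidence"],c,w,P[w,c].round(3))
m=(P[...,2]>.095)&(P[...,2]<.115)&(P[...,0]<.68)&(P[...,0]>.55)&(abs(P[...,1])<.19);print("cap",np.median(P[m],0),m.sum())
for t in tins(im,P,[(.591,-.396),(.374,-.276),(.409,.292)]): print(t)
E
```

```text
time_s: 6.68
position: [0.4455, 0.0004, 0.0832]
ee_rot: [[-0.035, 0.999, -0.0], [0.999, 0.035, -0.0], [-0.0, -0.0, -1.0]]
wrist_force: [-0.4, -0.0, 0.1]
width: 0.0339
grasp_force: 0.0
time_s: 7.18
position: [0.4462, 0.0002, 0.2349]
ee_rot: [[-0.035, 0.999, 0.004], [0.999, 0.035, -0.001], [-0.001, 0.004, -1.0]]
wrist_force: [0.0, -0.5, -0.9]
width: 0.0341
grasp_force: 0.0
time_s: 7.55
position: [0.4009, -0.0014, 0.3401]
ee_rot: [[-0.035, 0.999, 0.005], [0.999, 0.035, -0.001], [-0.002, 0.005, -1.0]]
wrist_force: [1.4, -0.4, -0.8]
width: 0.0848
grasp_force: 0.0
[ 0.4008715  -0.00141479  0.34007229] [-0.298 -0.033  1.618 -0.     1.552 -0.332] 7.55
panel [[ 0.4869 -0.1772  0.115 ]
 [ 0.4961  0.0419  0.1179]
 [ 0.5067  0.1806  0.1196]] ((0.49776655435562134, -0.0024605095386505127), (0.01288105919957161, 0.3765144348144531), 1.9986532926559448)
lane walls ((0.6113914251327515, -0.0018336474895477295), (0.12711358070373535, 0.3875312805175781), 11.717673301696777) [[ 0.5682 -0.1783  0.0573]
 [ 0.5824  0.0334  0.0626]
 [ 0.6869  0.1835  0.0676]]
kept1 0.72 199 196 [0.59  0.152 0.107]
tin1 0.96 360 286 [ 0.37  -0.265  0.042]
tin1 0.82 402 200 [ 0.598 -0.385  0.043]
tin1 0.63 147 268 [0.41  0.288 0.046]
cap [0.6003687  0.14985068 0.10445941] 141
{'c': array([ 0.5898, -0.4009]), 'mean': array([ 0.5904, -0.3951], dtype=float32), 'size': array([0.0878, 0.0445]), 'cap': array([ 0.5904, -0.3951], dtype=float32), 'capaz': 78.2, 'z': 0.044, 'n': 490, 'nd': 0}
{'c': array([ 0.372 , -0.2771]), 'mean': array([ 0.3757, -0.2739], dtype=float32), 'size': array([0.0883, 0.0457]), 'cap': array([ 0.3757, -0.2739], dtype=float32), 'capaz': 28.9, 'z': 0.0444, 'n': 540, 'nd': 0}
{'c': array([0.4079, 0.2945]), 'mean': array([0.4109, 0.2899], dtype=float32), 'size': array([0.0452, 0.0891]), 'cap': array([0.4109, 0.2899], dtype=float32), 'capaz': -49.8, 'z': 0.044, 'n': 538, 'nd': 0}
```

View pics/wrist2.png

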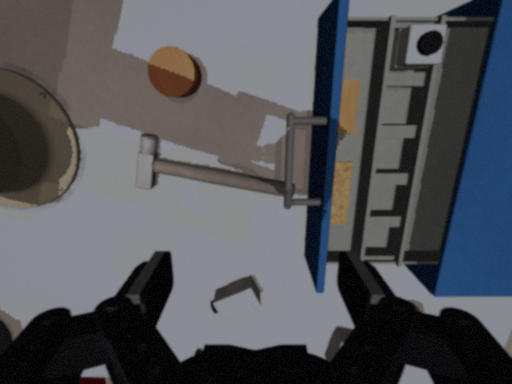

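View pics/top2.png

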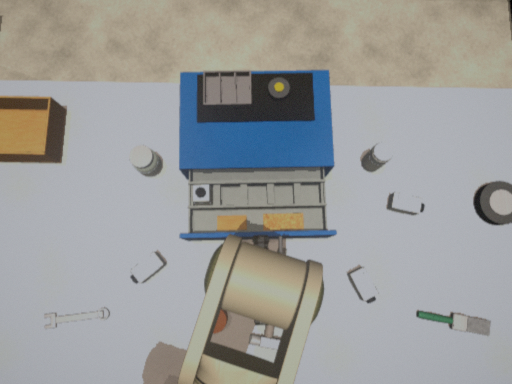

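The wrist view shows the opened lane. The kept tin is in the pocket at the +y end (431,43) and the other four are empty. A tin is visible at (237,295). I'll check which one it is and refine the lane position.

```bash
python3 - <<'E'
from h import *
P=np.load("wP.npy"); print(P[295,240],P[305,214],P[75,172])
im=cv2.imread("pics/wrist2.png")[...,::-1]
print(tins(im,P,[P[295,240]]))
o=np.array([.4978,-.0025]);e=ax(2)[:2];f=ax(92)[:2]
q=P.reshape(-1,3);u=(q[:,:2]-o)@e;v=(q[:,:2]-o)@f
for lo,hi,vm in((.058,.070,.11),(.042,.055,.17)):
    m=(q[:,2]>lo)&(q[:,2]<hi)&(u>.05)&(u<.2)&(abs(v)<vm)
    h,b=np.histogram(u[m],np.arange(.05,.2,.004));print([(round(x,3),int(n)) for x,n in zip(b,h)])
m=(q[:,2]>.042)&(q[:,2]<.054)&(u>.092)&(u<.13)&(abs(v)<.17)
h,b=np.histogram(v[m],np.arange(-.18,.18,.006));print([(round(x,3),int(n)) for x,n in zip(b,h)])
E
```

```text
[ 0.38409716 -0.25121161  0.04520084] [ 0.33741977 -0.27518673  0.04390603] [0.28614814 0.1076906  0.05693979]
[{'c': array([ 0.3783, -0.275 ]), 'mean': array([ 0.3784, -0.2724], dtype=float32), 'size': array([0.0773, 0.0467]), 'cap': array([ 0.373 , -0.2571]), 'capaz': 28.0, 'z': 0.0432, 'n': 926, 'nd': 278}]
[(np.float64(0.05), 0), (np.float64(0.054), 0), (np.float64(0.058), 0), (np.float64(0.062), 0), (np.float64(0.066), 0), (np.float64(0.07), 0), (np.float64(0.074), 421), (np.float64(0.078), 394), (np.float64(0.082), 12), (np.float64(0.086), 0), (np.float64(0.09), 0), (np.float64(0.094), 0), (np.float64(0.098), 0), (np.float64(0.102), 0), (np.float64(0.106), 0), (np.float64(0.11), 0), (np.float64(0.114), 0), (np.float64(0.118), 0), (np.float64(0.122), 0), (np.float64(0.126), 0), (np.float64(0.13), 0), (np.float64(0.134), 0), (np.float64(0.138), 498), (np.float64(0.142), 381), (np.float64(0.146), 17), (np.float64(0.15), 0), (np.float64(0.154), 0), (np.float64(0.158), 0), (np.float64(0.162), 0), (np.float64(0.166), 0), (np.float64(0.17), 0), (np.float64(0.174), 0), (np.float64(0.17
[... 1771 characters left out ...]
p.float64(0.0), 0), (np.float64(0.006), 0), (np.float64(0.012), 0), (np.float64(0.018), 0), (np.float64(0.024), 0), (np.float64(0.03), 51), (np.float64(0.036), 111), (np.float64(0.042), 120), (np.float64(0.048), 25), (np.float64(0.054), 0), (np.float64(0.06), 0), (np.float64(0.066), 0), (np.float64(0.072), 0), (np.float64(0.078), 0), (np.float64(0.084), 0), (np.float64(0.09), 0), (np.float64(0.096), 0), (np.float64(0.102), 107), (np.float64(0.108), 107), (np.float64(0.114), 138), (np.float64(0.12), 55), (np.float64(0.126), 27), (np.float64(0.132), 0), (np.float64(0.138), 0), (np.float64(0.144), 0), (np.float64(0.15), 0), (np.float64(0.156), 0), (np.float64(0.162), 0), (np.float64(0.168), 0)]
```

```bash
cat >> h.py <<'E'
U=np.array([0,0,1.])
LC=np.array([.6076,.0058,.016])
def pocket(k): return LC+(k-3)*.072*ax(92)
def lying(c,capaz,th,camlow,h=.060,gz=.025,back=0):
    """TCP pose to grip a lying tin (body centre c); th=tool tilt it will have when upright"""
    a=ax(capaz);t=np.radians(th); z=-np.cos(t)*a-np.sin(t)*U
    x=(-np.cos(t)*U+np.sin(t)*a)*(1 if camlow else -1); R=rot(z,np.cross(z,x))
    G=np.array([c[0],c[1],gz])+(h-.039)*a
    return G+(.019-back)*z,R
def upright(base,az,th,camup,h=.060,off=.003):
    """TCP pose holding an upright tin whose base centre is at base, tool leaning to az"""
    a=ax(az);t=np.radians(th); z=np.sin(t)*a-np.cos(t)*U
    x=(np.cos(t)*a+np.sin(t)*U)*(1 if camup else -1); R=rot(z,np.cross(z,x))
    return np.array(base)+h*U-off*a+.019*z,R
E
python3 - <<'E'
from h import *
p,R=lying((.411,.29),130.4,40,True,back=.14); print(p,R.round(2))
s=state()[1:]
mid=(np.array([.38,.22,.30]),R)
print("->mid");plan(*mid)
print("mid->standoff");plan(p,R,mid)
print("grasp",lying((.411,.29),130.4,40,True)[0],"upright P4",upright(pocket(4),2,40,True)[0])
E
```

```text
[0.33731436 0.37658034 0.1027773 ] [[-0.42  0.76  0.5 ]
 [ 0.49  0.65 -0.58]
 [-0.77 -0.   -0.64]]
->mid
turn [-0.188 -0.535 -0.398] calls 2 deg 62.4
 1st: [ 0.7388 -0.0418  0.1219]  later: [ 0.4817  0.4259 -0.386 ]
mid->standoff
turn [0. 0. 0.] calls 2 deg 0.0
 1st: [0.8184 0.2299 0.0474]  later: [0.8184 0.2299 0.0474]
grasp [0.40682277 0.29490823 0.01278704] upright P4 [0.61429459 0.07807767 0.06144516]
```

```bash
python3 -m handwheel '[[0.74,-0.04,0.12,-0.09,-0.27,-0.2],[0.74,-0.04,0.12,-0.19,-0.535,-0.4],[0.74,-0.04,0.12,-0.19,-0.535,-0.4],[0.74,-0.04,0.12,-0.19,-0.535,-0.4],[0.74,-0.04,0.12,-0.19,-0.535,-0.4],[0.74,-0.04,0.12,-0.19,-0.535,-0.4],[0.74,-0.04,0.12,-0.19,-0.535,-0.4],[0.74,-0.04,0.12,-0.19,-0.535,-0.4]]' 1
python3 -m handwheel '[[0.48,0.43,-0.39,0,0,0],[0.48,0.43,-0.39,0,0,0],[0.48,0.43,-0.39,0,0,0],[0.48,0.43,-0.39,0,0,0]]'
python3 - <<'E'
from h import *
s=state()[0];print(np.round(s["joint_positions"],3))
p,R=lying((.411,.29),130.4,40,True,back=.14);plan(p,R)
E
```

```text
time_s: 8.75
position: [0.3909, 0.1095, 0.3197]
ee_rot: [[-0.415, 0.76, 0.5], [0.49, 0.65, -0.581], [-0.767, 0.004, -0.642]]
wrist_force: [0.4, 0.1, 0.4]
width: 0.0856
grasp_force: 0.0
time_s: 9.25
position: [0.3809, 0.2201, 0.3026]
ee_rot: [[-0.414, 0.76, 0.501], [0.489, 0.65, -0.582], [-0.767, 0.004, -0.641]]
wrist_force: [0.5, 0.1, 0.0]
width: 0.0853
grasp_force: 0.0
[ 0.706  0.159  1.749 -0.904  1.353  0.265]
turn [ 0.003  0.001 -0.001] calls 2 deg 0.3
 1st: [0.8266 0.2257 0.051 ]  later: [0.8261 0.2273 0.0519]
```

```bash
for i in 1 2; do python3 -m handwheel '[[0.5,0.12,0.03,0,0,0],[0.826,0.226,0.05,0,0,0],[0.826,0.226,0.05,0,0,0],[0.826,0.226,0.05,0,0,0]]';done
python3 - <<'E'
from h import *
s=state()[0];print(np.round(s["joint_positions"],3))
im,d,P=cap("wrist");save("wrist3",im)
print(tins(im,P,[(.411,.29)]))
im,d,P=cap("top");print(tins(im,P,[(.411,.29),(.591,-.397),(.376,-.275)]))
p,R=lying((.411,.29),130.4,40,True);plan(p,R)
E
```

```text
time_s: 9.75
position: [0.3593, 0.2981, 0.2038]
ee_rot: [[-0.413, 0.76, 0.502], [0.489, 0.65, -0.581], [-0.768, 0.005, -0.64]]
wrist_force: [-0.3, -1.2, 0.3]
width: 0.0856
grasp_force: 0.0
time_s: 10.25
position: [0.3378, 0.3766, 0.105]
ee_rot: [[-0.413, 0.76, 0.503], [0.49, 0.65, -0.58], [-0.768, 0.007, -0.641]]
wrist_force: [0.2, -0.5, 0.1]
width: 0.0856
grasp_force: 0.0
[ 0.984  0.658  1.593 -0.868  1.325  0.696]
[{'c': array([0.4126, 0.2922]), 'mean': array([0.4043, 0.3016], dtype=float32), 'size': array([0.0446, 0.0775]), 'cap': array([0.3817, 0.3283]), 'capaz': 130.5, 'z': 0.0431, 'n': 1420, 'nd': 565}]
[{'c': array([0.4084, 0.2938]), 'mean': array([0.4109, 0.2897], dtype=float32), 'size': array([0.0453, 0.0867]), 'cap': array([0.4109, 0.2897], dtype=float32), 'capaz': -49.4, 'z': 0.044, 'n': 541, 'nd': 0}, {'c': array([ 0.5894, -0.4016]), 'mean': array([ 0.5903, -0.3952], dtype=float32), 'size': array([0.0895, 0.0452]), 'cap': array([ 0.5775, -0.4423]), 'capaz': -102.2, 'z': 0.044, 'n': 492, 'nd': 2}, {'c': array([ 0.3717, -0.2763]), 'mean': array([ 0.3757, -0.274 ], dtype=float32), 'size': array([0.0879, 0.0449]), 'cap': array([ 0.3757, -0.274 ], dtype=float32), 'capaz': 26.0, 'z': 0.0443, 'n': 541, 'nd': 0}]
turn [ 0.005  0.002 -0.003] calls 1 deg 0.5
 1st: [ 0.0167 -0.009   0.9431]  later: [ 0.0144 -0.0022  0.9432]
```

View pics/wrist3.png

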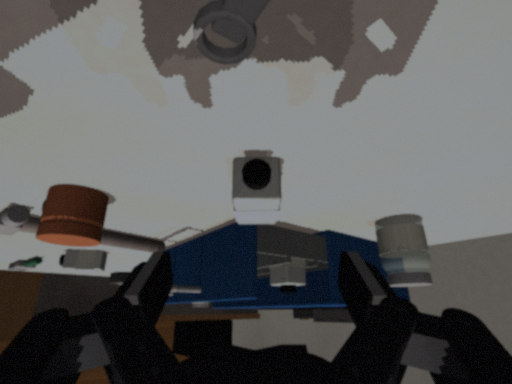

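The wrist view shows the tin end-on at columns 232–280, midway between the fingers. The fit is 77.5 x 44.6 mm, which matches its size. I'll grip it.

```bash
python3 -m handwheel '[[0.015,0.005,0.35,0,0,0],[0.015,0.005,0.7,0,0,0],[0.015,0.005,0.94,0,0,0],[0.015,0.005,0.94,0,0,0],[0.015,0.005,0.94,0,0,0]]' && python3 -m handwheel '[[0,0,0,0,0,0],[0,0,0,0,0,0],[0,0,0,0,0,0],[0,0,0,0,0,0],[0,0,0,0,0,0],[0,0,0,0,0,0]]' 0 45
python3 - <<'E'
from h import *
s,p,R=state();print(p)
g=(p+[0,0,.12],R); print("lift",(R.T@[0,0,.12]/.15).round(3))
u=upright(pocket(4),2,40,True); a=(np.array([.45,.2,.26]),upright(pocket(4),130.4+180-180,40,True)[1])
print("turn90 in place");
b=(np.array([.46,.16,.26]),u[1]);plan(*b,g)
above=(u[0]+[0,0,.12],u[1]);plan(*above,b)
E
```

```text
time_s: 10.98
position: [0.4076, 0.2972, 0.0126]
ee_rot: [[-0.413, 0.759, 0.503], [0.489, 0.651, -0.58], [-0.768, 0.007, -0.64]]
wrist_force: [-0.1, 0.2, -0.7]
width: 0.0852
grasp_force: 0.0
time_s: 11.72
position: [0.4071, 0.2972, 0.0114]
ee_rot: [[-0.414, 0.758, 0.503], [0.488, 0.652, -0.581], [-0.768, 0.005, -0.64]]
wrist_force: [-4.5, 2.8, 5.9]
width: 0.0434
grasp_force: 46.0
[0.40710127 0.29718755 0.01143575]
lift [-0.615  0.004 -0.512]
turn90 in place
turn [0.137 0.514 1.512] calls 2 deg 144.2
 1st: [-0.6254 -0.1623  0.08  ]  later: [ 0.3982  0.4632 -0.2253]
turn [0. 0. 0.] calls 2 deg 0.0
 1st: [0.2181 0.2909 0.5249]  later: [0.2181 0.2909 0.5249]
```

```bash
python3 -m handwheel '[[-0.3,0,-0.25,0,0,0],[-0.615,0,-0.512,0,0,0],[-0.615,0,-0.512,0,0,0],[-0.615,0,-0.512,0,0,0]]' && python3 -m handwheel '[[-0.3,-0.08,0.04,0.02,0.1,0.3],[-0.313,-0.08,0.04,0.04,0.15,0.5],[-0.313,-0.08,0.04,0.068,0.257,0.756],[-0.313,-0.08,0.04,0.068,0.257,0.756],[-0.313,-0.08,0.04,0.068,0.257,0.756],[-0.313,-0.08,0.04,0.068,0.257,0.756],[-0.313,-0.08,0.04,0.068,0.257,0.756],[-0.313,-0.08,0.04,0.068,0.257,0.756],[-0.313,-0.08,0.04,0.068,0.257,0.756],[-0.313,-0.08,0.04,0.068,0.257,0.756]]'
python3 - <<'E'
from h import *
s,p,R=state();print(np.round(s["joint_positions"],3))
u=upright(pocket(4),2,40,True)
b=(np.array([.46,.14,.26]),u[1]);plan(*b)
above=(u[0]+[0,0,.11],u[1]);plan(*above,b)
E
```

```text
time_s: 12.22
position: [0.4062, 0.2959, 0.1296]
ee_rot: [[-0.416, 0.759, 0.501], [0.488, 0.651, -0.582], [-0.768, 0.002, -0.641]]
wrist_force: [-0.1, 1.0, -4.2]
width: 0.044
grasp_force: 47.4
time_s: 13.48
position: [0.42, 0.2622, 0.1624]
ee_rot: [[0.44, 0.799, 0.411], [0.895, -0.35, -0.278], [-0.078, 0.49, -0.868]]
wrist_force: [-0.2, 0.7, -2.3]
width: 0.0433
grasp_force: 47.3
[ 0.557  0.284  1.829 -0.617  0.901  1.353]
turn [0.068 0.258 0.757] calls 1 deg 72.2
 1st: [-0.6624  0.8164 -0.2289]  later: [ 0.6006  0.8232 -0.3455]
turn [0. 0. 0.] calls 2 deg 0.0
 1st: [0.1985 0.2242 0.5519]  later: [0.1985 0.2242 0.5519]
```

```bash
python3 -m handwheel '[[-0.4,0.45,-0.12,0.02,0.1,0.3],[-0.66,0.816,-0.229,0.04,0.15,0.5],[-0.66,0.816,-0.229,0.068,0.258,0.757],[-0.66,0.816,-0.229,0.068,0.258,0.757],[-0.66,0.816,-0.229,0.068,0.258,0.757],[-0.66,0.816,-0.229,0.068,0.258,0.757],[-0.66,0.816,-0.229,0.068,0.258,0.757],[-0.66,0.816,-0.229,0.068,0.258,0.757],[-0.66,0.816,-0.229,0.068,0.258,0.757],[-0.66,0.816,-0.229,0.068,0.258,0.757]]'
python3 - <<'E'
from h import *
s,p,R=state();print(np.round(s["joint_positions"],3))
u=upright(pocket(4),2,40,True)
above=(u[0]+[0,0,.11],u[1]);plan(*above)
im,d,P=cap("side");save("side1",im)
E
```

```text
time_s: 14.72
position: [0.4601, 0.1402, 0.2605]
ee_rot: [[0.765, 0.034, 0.643], [0.027, -0.999, 0.022], [0.643, 0.0, -0.765]]
wrist_force: [-0.3, 0.1, -2.0]
width: 0.0432
grasp_force: 47.7
[ 0.061 -0.12   2.063 -0.036  0.499  1.623]
turn [ 0.    -0.001 -0.   ] calls 2 deg 0.1
 1st: [0.1966 0.2244 0.5531]  later: [0.197  0.2247 0.5528]
```

View pics/side1.png

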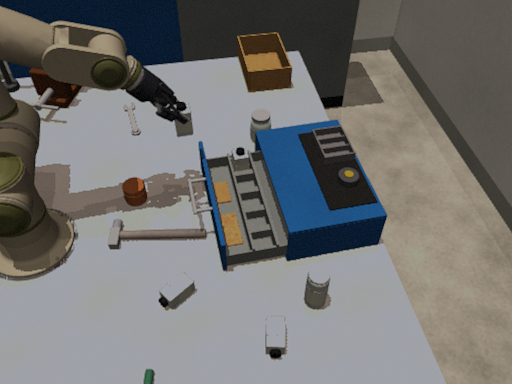

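Side view: the tin is held upright at (182,120), the drawer is open, and the kept tin is at (240,157). Next I'll move over pocket 4.

```bash
for i in 1 2; do python3 -m handwheel '[[0.1,0.11,0.28,0,0,0],[0.197,0.225,0.553,0,0,0],[0.197,0.225,0.553,0,0,0],[0.197,0.225,0.553,0,0,0]]'; done
python3 - <<'E'
from h import *
s,p,R=state();print(np.round(s["joint_positions"],3))
u=upright(pocket(4),2,40,True,off=.002,h=.061);print("target",u[0]);plan(*u)
im,d,P=cap("side");x,y,z=[P[...,i] for i in range(3)]
q0=pocket(4);m=(abs(x-q0[0])<.045)&(abs(y-q0[1])<.05)&(z>.115)&(z<.24)
print(m.sum());save("side2",cv2.resize(im[90:290,150:400],None,fx=2.5,fy=2.5))
E
```

```text
time_s: 15.28
position: [0.5368, 0.109, 0.216]
ee_rot: [[0.765, 0.033, 0.643], [0.025, -0.999, 0.022], [0.643, -0.001, -0.765]]
wrist_force: [0.1, -1.3, -2.3]
width: 0.0434
grasp_force: 48.1
time_s: 15.78
position: [0.6136, 0.0784, 0.1724]
ee_rot: [[0.764, 0.034, 0.644], [0.025, -0.999, 0.023], [0.644, -0.001, -0.765]]
wrist_force: [-0.4, -0.5, -2.6]
width: 0.0438
grasp_force: 48.1
[-0.098  0.302  1.856  0.294  0.3    1.188]
target [0.61529398 0.07811257 0.06244516]
turn [-0.    -0.001 -0.001] calls 1 deg 0.1
 1st: [-0.4638  0.0026  0.5676]  later: [-0.4626  0.002   0.5686]
574
```

View pics/side2.png

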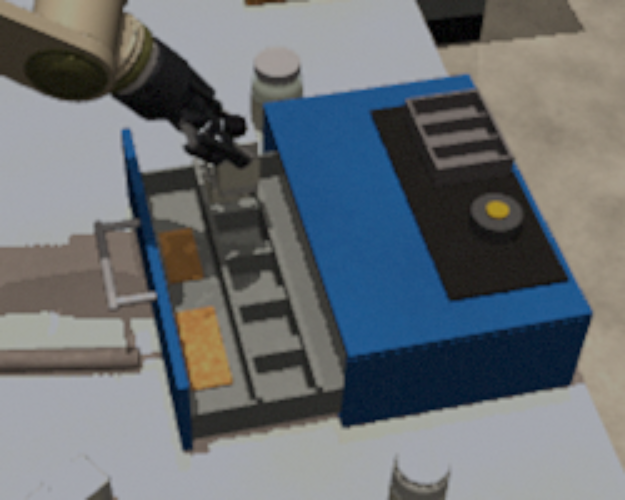

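```bash
python3 -m handwheel '[[-0.1,0,0.12,0,0,0],[-0.21,0,0.26,0,0,0],[-0.21,0,0.26,0,0,0],[-0.21,0,0.26,0,0,0]]'
python3 - <<'E'
from h import *
s,p,R=state();print(np.round(s["joint_positions"],3))
u=upright(pocket(4),2,40,True,off=.002,h=.061);print("target",u[0]);plan(*u)
E
```

```text
time_s: 16.32
position: [0.6156, 0.0781, 0.1232]
ee_rot: [[0.763, 0.034, 0.645], [0.025, -0.999, 0.022], [0.646, -0.001, -0.763]]
wrist_force: [-0.2, 0.2, -1.5]
width: 0.0433
grasp_force: 48.1
[-0.098  0.388  1.895  0.492  0.182  0.985]
target [0.61529398 0.07811257 0.06244516]
turn [ 0.    -0.003 -0.001] calls 1 deg 0.2
 1st: [-0.2632  0.      0.3083]  later: [-2.619e-01 -3.000e-04  3.093e-01]
```

```bash
python3 -m handwheel '[[-0.05,0,0.06,0,0,0],[-0.1,0,0.12,0,0,0],[-0.15,0,0.175,0,0,0],[-0.19,0,0.22,0,0,0],[-0.19,0,0.22,0,0,0],[-0.19,0,0.22,0,0,0]]'
python3 - <<'E'
from h import *
s,p,R=state();print(np.round(s["joint_positions"],3))
u=upright(pocket(4),2,40,True,off=.002,h=.061);print("target",u[0]);plan(*u)
E
```

```text
time_s: 17.08
position: [0.6152, 0.0778, 0.0791]
ee_rot: [[0.763, 0.033, 0.645], [0.025, -0.999, 0.022], [0.645, -0.001, -0.764]]
wrist_force: [0.8, -0.1, -2.9]
width: 0.0434
grasp_force: 48.1
[-0.099  0.472  1.922  1.044  0.099  0.428]
target [0.61529398 0.07811257 0.06244516]
turn [ 0.    -0.002 -0.001] calls 1 deg 0.2
 1st: [-0.071  -0.0018  0.0855]  later: [-0.0707 -0.0019  0.0858]
```

```bash
python3 -m handwheel '[[-0.025,0,0.03,0,0,0],[-0.045,0,0.055,0,0,0],[-0.06,0,0.075,0,0,0],[-0.066,0,0.08,0,0,0],[-0.066,0,0.08,0,0,0]]'
python3 - <<'E'
from h import *
s,p,R=state();print(np.round(s["joint_positions"],3))
E
```

```text
time_s: 17.7
position: [0.6167, 0.0778, 0.0653]
ee_rot: [[0.761, 0.033, 0.648], [0.024, -0.999, 0.022], [0.648, -0.001, -0.761]]
wrist_force: [-0.4, 0.2, 7.7]
width: 0.0436
grasp_force: 48.9
[-0.099  0.503  1.926  1.436  0.087  0.035]
```

```bash
python3 -m handwheel '[[0,0,0,0,0,0],[0,0,0,0,0,0],[0,0,0,0,0,0]]' 0.66 && python3 -m handwheel '[[0,0,-0.05,0,0,0],[0,0,-0.15,0,0,0],[0,0,-0.3,0,0,0],[0,0,-0.5,0,0,0],[0,0,-0.8,0,0,0],[0,0,-1,0,0,0],[0,0,-1,0,0,0],[0,0,-1,0,0,0]]'
python3 - <<'E'
from h import *
s,p,R=state();print(np.round(s["joint_positions"],3))
im,d,P=cap("wrist");save("wrist4",im)
im,d,P=cap("side");print(tins(im,P,[(.591,-.397),(.376,-.275)]))
q=P.reshape(-1,3);m=(q[:,2]>.1)&(q[:,2]<.112)&(abs(q[:,0]-.605)<.04)&(abs(q[:,1]-.078)<.035);print("cap",m.sum(),np.median(q[m],0))
E
```

```text
time_s: 18.08
position: [0.6148, 0.0777, 0.0624]
ee_rot: [[0.765, 0.033, 0.644], [0.025, -0.999, 0.022], [0.644, -0.001, -0.765]]
wrist_force: [-0.9, 0.3, 0.2]
width: 0.0565
grasp_force: 0.0
time_s: 19.08
position: [0.5185, 0.0744, 0.1764]
ee_rot: [[0.765, 0.033, 0.643], [0.024, -0.999, 0.022], [0.643, -0.001, -0.765]]
wrist_force: [-1.1, -1.0, 0.2]
width: 0.0562
grasp_force: 0.0
[-0.136  0.1    2.102  0.422  0.27   1.034]
[{'c': array([ 0.592 , -0.3972]), 'mean': array([ 0.5912, -0.3994], dtype=float32), 'size': array([0.0803, 0.0424]), 'cap': array([ 0.5823, -0.4429]), 'capaz': -102.1, 'z': 0.0445, 'n': 605, 'nd': 93}, {'c': array([ 0.3769, -0.2365]), 'mean': array([ 0.3771, -0.2389], dtype=float32), 'size': array([0.0796, 0.0479]), 'cap': array([ 0.3436, -0.2663]), 'capaz': -144.4, 'z': 0.0444, 'n': 520, 'nd': 68}]
cap 58 [0.60365638 0.07317142 0.10590299]
```

View pics/wrist4.png

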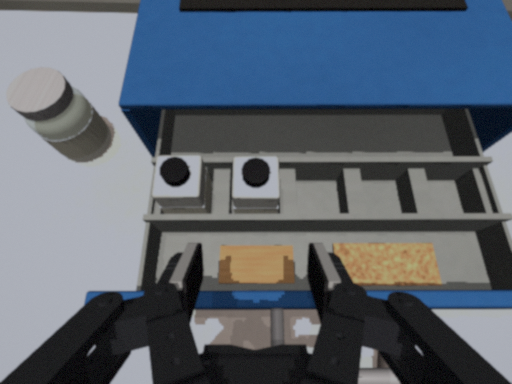

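The wrist view shows the tin standing in pocket 4 at (256,180), next to the kept tin at (178,180). The measurements show tin2 was knocked to about (.377,-.238). Tin1 is next.

```bash
python3 - <<'E'
from h import *
C=(.5915,-.397)
p,R=lying(C,-102,40,True,back=.12);print(p)
w1=np.array([.5185,.0744,.30]);R0=state()[2]
print((R0.T@[0,0,.12]/.15).round(3))
a=(np.array([.50,-.15,.30]),R);plan(*a,(w1,R0));plan(p,R,a)
E
```

```text
[ 0.57104763 -0.49322086  0.08992155]
[ 0.514 -0.001 -0.613]
turn [ 0.108 -0.69   1.242] calls 2 deg 128.3
 1st: [-0.0654  0.7456 -0.0561]  later: [ 0.4785 -0.0952 -0.5703]
turn [0. 0. 0.] calls 3 deg 0.0
 1st: [ 0.8161 -0.313  -0.2463]  later: [ 0.8161 -0.313  -0.2463]
```

```bash
python3 -m handwheel '[[0.3,0,-0.36,0,0,0],[0.514,0,-0.613,0,0,0],[0.514,0,-0.613,0,0,0]]' 1 && python3 -m handwheel '[[-0.03,0.37,-0.03,0.03,-0.17,0.3],[-0.065,0.745,-0.056,0.054,-0.345,0.621],[-0.065,0.745,-0.056,0.054,-0.345,0.621],[-0.065,0.745,-0.056,0.054,-0.345,0.621],[-0.065,0.745,-0.056,0.054,-0.345,0.621],[-0.065,0.745,-0.056,0.054,-0.345,0.621],[-0.065,0.745,-0.056,0.054,-0.345,0.621],[-0.065,0.745,-0.056,0.054,-0.345,0.621]]'
python3 - <<'E'
from h import *
C=(.5915,-.397)
p,R=lying(C,-102,40,True,back=.12)
print(np.round(state()[0]["joint_positions"],3))
a=(np.array([.50,-.15,.30]),R);plan(*a)
E
```

```text
time_s: 19.55
position: [0.5197, 0.0743, 0.3009]
ee_rot: [[0.76, 0.033, 0.649], [0.025, -0.999, 0.022], [0.649, 0.0, -0.76]]
wrist_force: [-0.1, 0.3, -0.9]
width: 0.0851
grasp_force: 0.0
time_s: 20.55
position: [0.5088, -0.0376, 0.2961]
ee_rot: [[0.668, -0.704, 0.241], [-0.74, -0.594, 0.315], [-0.078, -0.389, -0.918]]
wrist_force: [0.4, 0.1, 0.0]
width: 0.0853
grasp_force: 0.0
[-0.512  0.142  1.597  0.413  1.36   1.833]
turn [ 0.054 -0.345  0.623] calls 1 deg 64.3
 1st: [ 0.5138  0.4765 -0.2738]  later: [ 0.4594 -0.0984 -0.5876]
```

```bash
python3 -m handwheel '[[0.25,0.24,-0.14,0.03,-0.17,0.3],[0.514,0.477,-0.274,0.054,-0.345,0.621],[0.514,0.477,-0.274,0.054,-0.345,0.621],[0.514,0.477,-0.274,0.054,-0.345,0.621],[0.514,0.477,-0.274,0.054,-0.345,0.621],[0.514,0.477,-0.274,0.054,-0.345,0.621],[0.514,0.477,-0.274,0.054,-0.345,0.621],[0.514,0.477,-0.274,0.054,-0.345,0.621]]'; python3 -m handwheel '[[0.4,-0.15,-0.12,0,0,0],[0.816,-0.313,-0.246,0,0,0],[0.816,-0.313,-0.246,0,0,0],[0.816,-0.313,-0.246,0,0,0]]'
python3 - <<'E'
from h import *
C=(.5915,-.397)
p,R=lying(C,-102,40,True,back=.12)
print(np.round(state()[0]["joint_positions"],3))
plan(p,R)
E
```

```text
time_s: 21.55
position: [0.4998, -0.1499, 0.3011]
ee_rot: [[-0.128, -0.979, 0.16], [-0.632, 0.204, 0.748], [-0.764, -0.005, -0.645]]
wrist_force: [0.1, 0.9, 0.1]
width: 0.0854
grasp_force: 0.0
time_s: 22.05
position: [0.5239, -0.2643, 0.2311]
ee_rot: [[-0.13, -0.979, 0.16], [-0.63, 0.206, 0.749], [-0.765, -0.003, -0.644]]
wrist_force: [-0.0, 0.7, 1.4]
width: 0.0854
grasp_force: 0.0
[-0.932  0.694  1.145  0.651  1.893  2.434]
turn [-0.    -0.001  0.002] calls 2 deg 0.2
 1st: [ 0.8208 -0.3095 -0.2432]  later: [ 0.8193 -0.3125 -0.2441]
```

```bash
for i in 1 2; do python3 -m handwheel '[[0.4,-0.15,-0.12,0,0,0],[0.82,-0.31,-0.243,0,0,0],[0.82,-0.31,-0.243,0,0,0],[0.82,-0.31,-0.243,0,0,0],[0.82,-0.31,-0.243,0,0,0]]'; done
python3 - <<'E'
from h import *
C=(.5915,-.397)
p,R=lying(C,-102,40,True,back=.12)
print(np.round(state()[0]["joint_positions"],3))
plan(p,R)
im,d,P=cap("wrist");save("wrist5",im)
print(tins(im,P,[C]))
im,d,P=cap("side");print(tins(im,P,[C,(.376,-.238)]))
E
```

```text
time_s: 22.68
position: [0.5476, -0.3778, 0.1624]
ee_rot: [[-0.129, -0.979, 0.16], [-0.631, 0.205, 0.748], [-0.765, -0.004, -0.644]]
wrist_force: [-0.1, 0.1, -0.9]
width: 0.0852
grasp_force: 0.0
time_s: 23.3
position: [0.5557, -0.4723, 0.0909]
ee_rot: [[-0.13, -0.976, 0.173], [-0.637, 0.216, 0.74], [-0.76, -0.014, -0.65]]
wrist_force: [1.0, 0.3, 1.6]
width: 0.0858
grasp_force: 0.0
[-1.052  1.368  0.187  0.678  2.174  2.524]
turn [-0.009 -0.006  0.003] calls 1 deg 1.1
 1st: [ 0.0805 -0.13   -0.0809]  later: [ 0.079  -0.1292 -0.0836]
[{'c': array([ 0.594, -0.399]), 'mean': array([ 0.5907, -0.4116], dtype=float32), 'size': array([0.0767, 0.0439]), 'cap': array([ 0.5829, -0.445 ]), 'capaz': -102.2, 'z': 0.0433, 'n': 1891, 'nd': 763}]
[{'c': array([ 0.5922, -0.3974]), 'mean': array([ 0.5912, -0.3993], dtype=float32), 'size': array([0.0797, 0.0426]), 'cap': array([ 0.5824, -0.4429]), 'capaz': -101.7, 'z': 0.0444, 'n': 605, 'nd': 91}, {'c': array([ 0.4029, -0.2192]), 'mean': array([ 0.4058, -0.2213], dtype=float32), 'size': array([0.0133, 0.0458]), 'cap': array([ 0.4058, -0.2213], dtype=float32), 'capaz': -57.7, 'z': 0.0448, 'n': 68, 'nd': 0}]
```

Partly out of reach: the elbow is fully stretched (q3 at 0.187). I'll come down onto the tin from directly above instead, which keeps the wrist closer in.

```bash
python3 - <<'E'
from h import *
p,R=lying((.5925,-.398),-102,40,True)
s,p0,R0=state()
plan(p+[0,0,.09],R); print((R.T@[0,0,-.09]/.15).round(3),p)
E
```

```text
turn [-0.009 -0.006  0.003] calls 1 deg 1.1
 1st: [-0.3812 -0.1346  0.3247]  later: [-0.3787 -0.1375  0.3264]
[ 0.46  -0.     0.386] [ 0.59115998 -0.40430431  0.01278704]
```

```bash
python3 -m handwheel '[[-0.38,0,0.1,0,0,0],[-0.38,-0.135,0.325,-0.01,-0.006,0],[-0.38,-0.135,0.325,-0.01,-0.006,0],[-0.38,-0.135,0.325,-0.01,-0.006,0],[-0.38,-0.135,0.325,-0.01,-0.006,0]]'
python3 - <<'E'
from h import *
p,R=lying((.5925,-.398),-102,40,True)
s,p0,R0=state();print(np.round(s["joint_positions"],3))
plan(p+[0,0,.05],R);plan(p,R)
E
```

```text
time_s: 24.02
position: [0.59, -0.4058, 0.1005]
ee_rot: [[-0.132, -0.978, 0.159], [-0.628, 0.206, 0.75], [-0.767, -0.001, -0.641]]
wrist_force: [-0.6, -0.1, 0.1]
width: 0.0855
grasp_force: 0.0
[-0.971  1.226  0.462  0.671  2.038  2.505]
turn [0.    0.001 0.001] calls 1 deg 0.1
 1st: [ 0.1855 -0.005   0.1698]  later: [ 0.1852 -0.0052  0.1701]
turn [0.    0.001 0.001] calls 1 deg 0.1
 1st: [ 0.4412 -0.0046  0.3836]  later: [ 0.4405 -0.0052  0.3844]
```

```bash
python3 -m handwheel '[[0.185,-0.005,0.17,0,0,0],[0.3,-0.005,0.27,0,0,0],[0.44,-0.005,0.384,0,0,0],[0.44,-0.005,0.384,0,0,0],[0.44,-0.005,0.384,0,0,0]]'
python3 - <<'E'
from h import *
p,R=lying((.5925,-.398),-102,40,True)
s,p0,R0=state();print(np.round(s["joint_positions"],3))
plan(p,R)
E
```

```text
time_s: 24.65
position: [0.5918, -0.4034, 0.0132]
ee_rot: [[-0.131, -0.979, 0.158], [-0.628, 0.205, 0.751], [-0.767, -0.001, -0.641]]
wrist_force: [0.1, 0.1, 1.0]
width: 0.0846
grasp_force: 0.0
[-0.967  1.325  0.483  0.64   1.942  2.427]
turn [0.001 0.001 0.002] calls 1 deg 0.2
 1st: [ 0.0062  0.0031 -0.0034]  later: [ 0.0062  0.003  -0.0034]
```

```bash
python3 -m handwheel '[[0,0,0,0,0,0],[0,0,0,0,0,0],[0,0,0,0,0,0],[0,0,0,0,0,0],[0,0,0,0,0,0],[0,0,0,0,0,0]]' 0 45; python3 -m handwheel '[[-0.2,0,-0.18,0,0,0],[-0.51,0,-0.43,0,0,0],[-0.51,0,-0.43,0,0,0],[-0.51,0,-0.43,0,0,0]]'
python3 - <<'E'
from h import *
s,p,R=state()
u=upright(pocket(3),2,40,True)
print("grip G h,off check done by TCP before lift")
b=(np.array([.47,-.05,.30]),u[1]);m=(np.array([.50,-.20,.30]),R)
plan(*m);plan(*b,m)
E
```

```text
time_s: 25.4
position: [0.5917, -0.4032, 0.0129]
ee_rot: [[-0.131, -0.979, 0.158], [-0.627, 0.205, 0.751], [-0.768, -0.001, -0.641]]
wrist_force: [-0.2, -0.6, 5.2]
width: 0.0434
grasp_force: 46.0
time_s: 25.9
position: [0.5912, -0.4033, 0.1108]
ee_rot: [[-0.133, -0.979, 0.157], [-0.626, 0.206, 0.752], [-0.768, 0.002, -0.64]]
wrist_force: [0.4, 0.3, -2.4]
width: 0.0436
grasp_force: 46.3
grip G h,off check done by TCP before lift
turn [0. 0. 0.] calls 2 deg 0.0
 1st: [-0.8683  0.4381  0.0584]  later: [-0.8683  0.4381  0.0584]
turn [-0.11   0.693 -1.243] calls 2 deg 128.5
 1st: [-0.2997  0.2007  0.3604]  later: [-0.0632 -0.5032 -0.053 ]
```

```bash
for i in 1 2; do python3 -m handwheel '[[-0.43,0.22,0.03,0,0,0],[-0.868,0.438,0.058,0,0,0],[-0.868,0.438,0.058,0,0,0],[-0.868,0.438,0.058,0,0,0]]'; done; python3 -m handwheel '[[-0.15,0.1,0.18,-0.03,0.17,-0.3],[-0.3,0.2,0.36,-0.055,0.346,-0.621],[-0.3,0.2,0.36,-0.055,0.346,-0.621],[-0.3,0.2,0.36,-0.055,0.346,-0.621],[-0.3,0.2,0.36,-0.055,0.346,-0.621],[-0.3,0.2,0.36,-0.055,0.346,-0.621],[-0.3,0.2,0.36,-0.055,0.346,-0.621],[-0.3,0.2,0.36,-0.055,0.346,-0.621],[-0.3,0.2,0.36,-0.055,0.346,-0.621]]'
python3 - <<'E'
from h import *
s,p,R=state();print(np.round(s["joint_positions"],3))
u=upright(pocket(3),2,40,True,h=.059)
b=(np.array([.47,-.03,.30]),u[1]);plan(*b);plan(u[0]+[0,0,.11],u[1],b)
E
```

```text
time_s: 26.4
position: [0.5455, -0.301, 0.2067]
ee_rot: [[-0.132, -0.979, 0.157], [-0.627, 0.205, 0.752], [-0.768, 0.001, -0.641]]
wrist_force: [-0.2, 0.2, -2.1]
width: 0.0431
grasp_force: 46.7
time_s: 26.9
position: [0.5, -0.2004, 0.3003]
ee_rot: [[-0.132, -0.979, 0.157], [-0.627, 0.205, 0.752], [-0.768, 0.001, -0.641]]
wrist_force: [0.4, -0.7, -1.1]
width: 0.0433
grasp_force: 47.1
time_s: 28.02
position: [0.4851, -0.1259, 0.3002]
ee_rot: [[0.666, -0.707, 0.238], [-0.741, -0.591, 0.318], [-0.085, -0.388, -0.918]]
wrist_force: [-0.1, -0.0, -1.1]
width: 0.0434
grasp_force: 47.0
[-0.703  0.163  1.563  0.411  1.453  1.668]
turn [-0.055  0.347 -0.623] calls 1 deg 64.4
 1st: [-0.5409 -0.3059  0.1808]  later: [-0.0609 -0.6424 -0.0494]
turn [0. 0. 0.] calls 2 deg 0.0
 1st: [ 0.1003 -0.1033  0.6479]  later: [ 0.1003 -0.1033  0.6479]
```

```bash
python3 -m handwheel '[[-0.27,-0.15,0.09,-0.03,0.17,-0.3],[-0.54,-0.306,0.18,-0.055,0.347,-0.623],[-0.54,-0.306,0.18,-0.055,0.347,-0.623],[-0.54,-0.306,0.18,-0.055,0.347,-0.623],[-0.54,-0.306,0.18,-0.055,0.347,-0.623],[-0.54,-0.306,0.18,-0.055,0.347,-0.623],[-0.54,-0.306,0.18,-0.055,0.347,-0.623],[-0.54,-0.306,0.18,-0.055,0.347,-0.623],[-0.54,-0.306,0.18,-0.055,0.347,-0.623]]';  for i in 1 2; do python3 -m handwheel '[[0.05,-0.05,0.32,0,0,0],[0.1,-0.103,0.648,0,0,0],[0.1,-0.103,0.648,0,0,0],[0.1,-0.103,0.648,0,0,0]]'; done
python3 - <<'E'
from h import *
s,p,R=state();print(np.round(s["joint_positions"],3))
u=upright(pocket(3),2,40,True,h=.059);print(u[0]);plan(*u)
E
```

```text
time_s: 29.15
position: [0.4701, -0.0297, 0.3008]
ee_rot: [[0.765, 0.035, 0.643], [0.027, -0.999, 0.023], [0.644, -0.0, -0.765]]
wrist_force: [-1.1, 1.0, -2.0]
width: 0.0438
grasp_force: 47.3
time_s: 29.65
position: [0.5433, -0.0115, 0.2366]
ee_rot: [[0.764, 0.036, 0.644], [0.028, -0.999, 0.023], [0.645, 0.001, -0.765]]
wrist_force: [-0.4, -0.0, -1.0]
width: 0.0433
grasp_force: 47.4
time_s: 30.15
position: [0.6167, 0.0062, 0.1733]
ee_rot: [[0.763, 0.036, 0.646], [0.029, -0.999, 0.022], [0.646, 0.002, -0.763]]
wrist_force: [-0.6, 0.0, -1.4]
width: 0.0437
grasp_force: 47.3
[-0.259  0.295  1.865  0.57   0.353  0.8  ]
[0.61680735 0.00612153 0.06044516]
turn [ 0.    -0.003  0.001] calls 1 deg 0.3
 1st: [-0.4852 -0.0011  0.5746]  later: [-4.826e-01  2.000e-04  5.768e-01]
```

```bash
python3 -m handwheel '[[-0.08,0,0.1,0,0,0],[-0.17,0,0.2,0,0,0],[-0.25,0,0.3,0,0,0],[-0.33,0,0.39,0,0,0],[-0.4,0,0.475,0,0,0],[-0.4,0,0.475,0,0,0],[-0.4,0,0.475,0,0,0]]'; python3 -m handwheel '[[-0.02,0,0.025,0,0,0],[-0.04,0,0.05,0,0,0],[-0.06,0,0.07,0,0,0],[-0.075,0,0.09,0,0,0],[-0.075,0,0.09,0,0,0]]'
python3 - <<'E'
from h import *
s,p,R=state();print(np.round(s["joint_positions"],3))
E
```

```text
time_s: 31.02
position: [0.6173, 0.0061, 0.0803]
ee_rot: [[0.762, 0.036, 0.646], [0.029, -0.999, 0.022], [0.647, 0.002, -0.763]]
wrist_force: [0.4, -0.0, -1.1]
width: 0.0431
grasp_force: 47.4
time_s: 31.65
position: [0.6172, 0.0063, 0.0618]
ee_rot: [[0.763, 0.036, 0.645], [0.029, -0.999, 0.022], [0.646, 0.002, -0.764]]
wrist_force: [0.2, -0.2, -2.1]
width: 0.0437
grasp_force: 47.5
[-0.259  0.502  1.94   1.472  0.189 -0.129]
```

```bash
python3 -m handwheel '[[-0.006,0,0.008,0,0,0],[-0.012,0,0.015,0,0,0],[-0.012,0,0.015,0,0,0]]'
```

```text
time_s: 32.02
position: [0.6194, 0.0064, 0.0617]
ee_rot: [[0.759, 0.037, 0.65], [0.03, -0.999, 0.023], [0.65, 0.002, -0.76]]
wrist_force: [0.2, 1.5, 13.9]
width: 0.0437
grasp_force: 48.9
```

Contact with the floor. Release and retract.

```bash
python3 -m handwheel '[[0.006,0,-0.008,0,0,0],[0.006,0,-0.008,0,0,0],[0.006,0,-0.008,0,0,0]]' 0.64 && python3 -m handwheel '[[0,0,-0.05,0,0,0],[0,0,-0.15,0,0,0],[0,0,-0.3,0,0,0],[0,0,-0.5,0,0,0],[0,0,-0.8,0,0,0],[0,0,-1,0,0,0],[0,0,-1,0,0,0],[0,0,-1,0,0,0]]'; python3 -m handwheel '[[0.3,0,-0.36,0,0,0],[0.514,0,-0.613,0,0,0],[0.514,0,-0.613,0,0,0],[0.514,0,-0.613,0,0,0]]' 1
python3 - <<'E'
from h import *
s,p,R=state()
im,d,P=cap("wrist");save("wrist6",im)
q=P.reshape(-1,3)
for k in(3,4,5):
    c=pocket(k);m=(q[:,2]>.098)&(q[:,2]<.114)&(np.hypot(q[:,0]-c[0],q[:,1]-c[1])<.03);print(k,m.sum(),np.median(q[m],0).round(4),c)
im,d,P=cap("side");print(tins(im,P,[(.377,-.238)]))
im,d,P=cap("top");print(tins(im,P,[(.377,-.238)]))
for r in manip.look_for("top","tin1"): print(r)
E
```

```text
time_s: 32.4
position: [0.6167, 0.0064, 0.0592]
ee_rot: [[0.764, 0.037, 0.644], [0.029, -0.999, 0.023], [0.644, 0.001, -0.765]]
wrist_force: [0.7, 0.2, -0.2]
width: 0.0546
grasp_force: 0.0
time_s: 33.4
position: [0.5204, 0.0031, 0.1732]
ee_rot: [[0.765, 0.037, 0.643], [0.029, -0.999, 0.023], [0.644, 0.001, -0.765]]
wrist_force: [-0.3, -0.2, 0.1]
width: 0.0545
grasp_force: 0.0
time_s: 33.9
position: [0.5199, 0.0035, 0.292]
ee_rot: [[0.766, 0.037, 0.642], [0.029, -0.999, 0.024], [0.642, -0.0, -0.766]]
wrist_force: [-0.9, -0.9, -1.2]
width: 0.0853
grasp_force: 0.0
3 324 [0.6086 0.0075 0.1047] [0.6076 0.0058 0.016 ]
4 329 [0.6068 0.0771 0.1047] [0.60508724 0.07775614 0.016     ]
5 340 [0.6052 0.1503 0.1046] [0.60257447 0.14971228 0.016     ]
[{'c': array([ 0.3774, -0.2364]), 'mean': array([ 0.3773, -0.2383], dtype=float32), 'size': array([0.0795, 0.0485]), 'cap': array([ 0.3451, -0.2658]), 'capaz': -143.5, 'z': 0.0444, 'n': 519, 'nd': 72}]
[{'c': array([ 0.3737, -0.2382]), 'mean': array([ 0.3768, -0.2351], dtype=float32), 'size': array([0.0867, 0.0448]), 'cap': array([ 0.3768, -0.2351], dtype=float32), 'capaz': 36.5, 'z': 0.0443, 'n': 538, 'nd': 0}]
{'xy': [230.5, 190.8], 'confidence': 0.75}
{'xy': [346.9, 287.8], 'confidence': 0.66}
{'xy': [255.7, 190.9], 'confidence': 0.57}
```

View pics/wrist6.png

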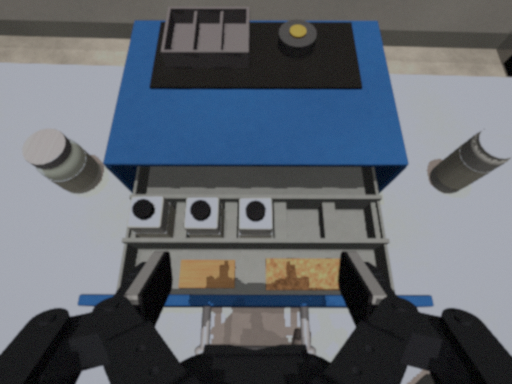

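The wrist view shows three tins upright in line: the kept tin at (145,210), with the placed ones beside it at (201,210) and (255,211). The jar and can have not moved. One tin is left, at about (.377,-.238).

```bash
python3 - <<'E'
from h import *
C=(.3772,-.2375)
p,R=lying(C,-143.5,27,False);print(p,R.round(2))
a=(p+[0,0,.20],R);plan(*a);print((R.T@[0,0,-.12]/.15).round(3),(R.T@[0,0,-.08]/.15).round(3))
E
```

```text
[ 0.3739276  -0.23992145  0.01637418] [[ 0.36  0.59  0.72]
 [ 0.27 -0.8   0.53]
 [ 0.89  0.   -0.45]]
turn [ 0.301  0.248 -0.239] calls 2 deg 41.2
 1st: [-0.5578  0.7924 -0.1372]  later: [-0.6218  0.3626 -0.6631]
[-0.713 -0.     0.363] [-0.475 -0.     0.242]
```

```bash
python3 -m handwheel '[[-0.28,0.4,-0.07,0.1,0.08,-0.08],[-0.56,0.79,-0.137,0.2,0.16,-0.16],[-0.56,0.79,-0.137,0.301,0.248,-0.239],[-0.56,0.79,-0.137,0.301,0.248,-0.239],[-0.56,0.79,-0.137,0.301,0.248,-0.239],[-0.56,0.79,-0.137,0.301,0.248,-0.239]]'; python3 -m handwheel '[[-0.31,0.18,-0.33,0,0,0],[-0.62,0.363,-0.663,0,0,0],[-0.62,0.363,-0.663,0,0,0],[-0.62,0.363,-0.663,0,0,0]]'
python3 - <<'E'
from h import *
s,p0,R0=state();print(np.round(s["joint_positions"],3))
C=(.3772,-.2375)
p,R=lying(C,-143.5,27,False);plan(p+[0,0,.08],R)
im,d,P=cap("side");print(tins(im,P,[C]))
E
```

```text
time_s: 34.85
position: [0.4464, -0.1197, 0.2556]
ee_rot: [[0.365, 0.59, 0.721], [0.269, -0.808, 0.525], [0.892, 0.002, -0.453]]
wrist_force: [-0.1, 0.2, 0.2]
width: 0.0856
grasp_force: 0.0
time_s: 35.35
position: [0.373, -0.2398, 0.2179]
ee_rot: [[0.37, 0.588, 0.719], [0.268, -0.809, 0.524], [0.89, -0.002, -0.457]]
wrist_force: [-0.5, -0.3, 0.4]
width: 0.0856
grasp_force: 0.0
[-1.383  0.289  1.987  0.934  1.564 -0.81 ]
turn [ 0.004  0.002 -0.003] calls 1 deg 0.5
 1st: [-0.7189  0.0053  0.374 ]  later: [-0.72    0.004   0.3718]
[{'c': array([ 0.3768, -0.2363]), 'mean': array([ 0.3773, -0.2385], dtype=float32), 'size': array([0.0783, 0.0488]), 'cap': array([ 0.3434, -0.2658]), 'capaz': -143.8, 'z': 0.0443, 'n': 527, 'nd': 71}]
```

```bash
python3 -m handwheel '[[-0.36,0,0.19,0,0,0],[-0.72,0.005,0.373,0,0,0],[-0.72,0.005,0.373,0,0,0],[-0.72,0.005,0.373,0,0,0]]'; python3 -m handwheel '[[-0.2,0,0.1,0,0,0],[-0.4,0,0.2,0,0,0],[-0.475,0,0.242,0,0,0],[-0.475,0,0.242,0,0,0]]'
python3 - <<'E'
from h import *
s,p0,R0=state();print(np.round(s["joint_positions"],3))
C=(.3772,-.2375)
p,R=lying(C,-143.5,27,False);plan(p,R)
im,d,P=cap("side");save("side3",cv2.resize(im[220:384,80:280],None,fx=3,fy=3))
E
```

```text
time_s: 35.9
position: [0.3745, -0.2396, 0.0989]
ee_rot: [[0.368, 0.591, 0.718], [0.272, -0.807, 0.524], [0.889, 0.002, -0.458]]
wrist_force: [-0.0, -0.3, 0.4]
width: 0.0851
grasp_force: 0.0
time_s: 36.4
position: [0.374, -0.2404, 0.0181]
ee_rot: [[0.369, 0.59, 0.718], [0.271, -0.807, 0.524], [0.889, 0.002, -0.458]]
wrist_force: [-0.6, 0.4, 0.6]
width: 0.0855
grasp_force: 0.0
[-1.38   0.755  2.029  1.002  1.27  -1.234]
turn [ 0.004  0.003 -0.001] calls 1 deg 0.4
 1st: [-0.0097 -0.0026  0.0069]  later: [-0.0097 -0.0025  0.0068]
```

View pics/side3.png

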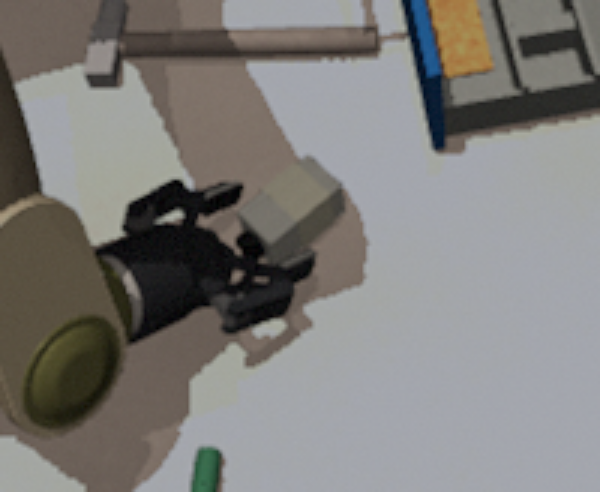

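The crop shows the fingers straddling the cap end of the tin (about (290,215)). I'll grip and lift.

```bash
python3 -m handwheel '[[-0.01,0,0.007,0,0,0],[-0.01,0,0.007,0,0,0],[-0.01,0,0.007,0,0,0],[-0.01,0,0.007,0,0,0],[-0.01,0,0.007,0,0,0],[-0.01,0,0.007,0,0,0]]' 0 45; python3 -m handwheel '[[0.2,0,-0.1,0,0,0],[0.6,0,-0.3,0,0,0],[0.89,0,-0.454,0,0,0],[0.89,0,-0.454,0,0,0],[0.89,0,-0.454,0,0,0]]'
python3 - <<'E'
from h import *
s,p,R=state();print(np.round(s["joint_positions"],3))
u=upright(pocket(2),2,27,False)
# first tip the tin upright in place, then yaw
v=upright([0,0,0],-143.5,27,False)[1]
m=(np.array([.40,-.22,.25]),v);plan(*m)
b=(np.array([.47,-.10,.30]),u[1]);plan(*b,m); plan(*b)
E
```

```text
time_s: 37.2
position: [0.3739, -0.2399, 0.0155]
ee_rot: [[0.369, 0.59, 0.719], [0.27, -0.808, 0.525], [0.89, 0.0, -0.457]]
wrist_force: [-1.5, -0.3, 6.4]
width: 0.0435
grasp_force: 47.9
time_s: 37.83
position: [0.3741, -0.2391, 0.164]
ee_rot: [[0.37, 0.59, 0.718], [0.269, -0.808, 0.525], [0.889, -0.001, -0.458]]
wrist_force: [-0.5, -0.3, -2.7]
width: 0.044
grasp_force: 47.6
[-1.379  0.399  2.025  0.941  1.475 -0.928]
turn [ 0.    -0.997 -0.005] calls 1 deg 89.8
 1st: [ 0.6079 -0.0017 -0.0716]  later: [-6.890e-02  4.000e-04 -6.082e-01]
turn [-0.734 -0.    -1.44 ] calls 2 deg 145.5
 1st: [ 0.3035 -0.1828 -0.3417]  later: [-0.2959  0.3916 -0.0363]
turn [ 0.52  -0.368 -1.613] calls 2 deg 156.0
 1st: [ 0.6462 -0.1865  0.2653]  later: [-0.5049  0.4522 -0.2514]
```

```bash
python3 -m handwheel '[[0.4,-0.1,0.1,0.05,-0.04,-0.15],[0.646,-0.187,0.265,0.13,-0.09,-0.4],[0.646,-0.187,0.265,0.2,-0.14,-0.62],[0.646,-0.187,0.265,0.26,-0.184,-0.807],[0.646,-0.187,0.265,0.26,-0.184,-0.807],[0.646,-0.187,0.265,0.26,-0.184,-0.807],[0.646,-0.187,0.265,0.26,-0.184,-0.807],[0.646,-0.187,0.265,0.26,-0.184,-0.807],[0.646,-0.187,0.265,0.26,-0.184,-0.807],[0.646,-0.187,0.265,0.26,-0.184,-0.807]]'
python3 - <<'E'
from h import *
s,p,R=state();print(np.round(s["joint_positions"],3))
u=upright(pocket(2),2,27,False)
b=(np.array([.48,-.10,.30]),u[1]);plan(*b)
E
```

```text
time_s: 39.08
position: [0.4219, -0.1698, 0.2323]
ee_rot: [[-0.472, 0.785, 0.402], [0.844, 0.269, 0.465], [0.256, 0.558, -0.789]]
wrist_force: [-1.1, 0.0, -1.8]
width: 0.0437
grasp_force: 47.4
[-1.008  0.158  1.842  0.639  1.404 -1.631]
turn [ 0.26  -0.184 -0.807] calls 1 deg 78.1
 1st: [0.3256 0.6816 0.0157]  later: [-0.5647  0.4517 -0.2192]
```

```bash
python3 -m handwheel '[[0.16,0.34,0.01,0.05,-0.04,-0.15],[0.326,0.682,0.016,0.13,-0.09,-0.4],[0.326,0.682,0.016,0.2,-0.14,-0.62],[0.326,0.682,0.016,0.26,-0.184,-0.807],[0.326,0.682,0.016,0.26,-0.184,-0.807],[0.326,0.682,0.016,0.26,-0.184,-0.807],[0.326,0.682,0.016,0.26,-0.184,-0.807],[0.326,0.682,0.016,0.26,-0.184,-0.807],[0.326,0.682,0.016,0.26,-0.184,-0.807],[0.326,0.682,0.016,0.26,-0.184,-0.807]]'
python3 - <<'E'
from h import *
s,p,R=state();print(np.round(s["joint_positions"],3))
u=upright(pocket(2),2,27,False)
print(u[0]);plan(u[0]+[0,0,.12],u[1]);print((u[1].T@[0,0,-.1]/.15).round(3))
E
```

```text
time_s: 40.33
position: [0.4799, -0.0998, 0.3002]
ee_rot: [[-0.89, -0.035, 0.454], [-0.031, 0.999, 0.016], [-0.455, -0.0, -0.891]]
wrist_force: [0.4, -1.1, -2.4]
width: 0.0435
grasp_force: 47.7
[-0.59  -0.053  1.81   0.318  1.015 -2.314]
[ 0.61573516 -0.0659598   0.05907088]
turn [-0.  0.  0.] calls 2 deg 0.0
 1st: [-0.2228  0.0969  0.5672]  later: [-0.2232  0.0968  0.567 ]
[ 0.303 -0.     0.594]
```

```bash
for i in 1 2; do python3 -m handwheel '[[-0.11,0.05,0.28,0,0,0],[-0.223,0.097,0.567,0,0,0],[-0.223,0.097,0.567,0,0,0],[-0.223,0.097,0.567,0,0,0]]'; done
python3 -m handwheel '[[0.08,0,0.15,0,0,0],[0.15,0,0.3,0,0,0],[0.22,0,0.43,0,0,0],[0.303,0,0.594,0,0,0],[0.303,0,0.594,0,0,0],[0.303,0,0.594,0,0,0]]'
python3 - <<'E'
from h import *
s,p,R=state();print(np.round(s["joint_positions"],3))
u=upright(pocket(2),2,27,False);plan(*u)
E
```

```text
time_s: 40.83
position: [0.5479, -0.0829, 0.2404]
ee_rot: [[-0.89, -0.036, 0.455], [-0.033, 0.999, 0.015], [-0.455, -0.002, -0.89]]
wrist_force: [0.8, 0.3, -1.9]
width: 0.0437
grasp_force: 47.5
time_s: 41.32
position: [0.6158, -0.0664, 0.1811]
ee_rot: [[-0.889, -0.036, 0.457], [-0.033, 0.999, 0.014], [-0.457, -0.003, -0.889]]
wrist_force: [0.1, -0.5, -1.3]
width: 0.0436
grasp_force: 47.5
time_s: 42.08
position: [0.6166, -0.0665, 0.0817]
ee_rot: [[-0.888, -0.036, 0.458], [-0.033, 0.999, 0.014], [-0.458, -0.003, -0.889]]
wrist_force: [-0.1, 0.2, -2.1]
width: 0.0436
grasp_force: 47.7
[-0.372  0.489  1.761  0.397  0.482 -2.295]
turn [-0.001  0.003  0.002] calls 1 deg 0.3
 1st: [0.0742 0.0046 0.1318]  later: [0.0736 0.0041 0.1321]
```

```bash
python3 -m handwheel '[[0.02,0,0.04,0,0,0],[0.04,0,0.08,0,0,0],[0.06,0,0.115,0,0,0],[0.074,0.004,0.14,0,0,0],[0.074,0.004,0.14,0,0,0]]'
```

```text
time_s: 42.7
position: [0.6203, -0.0659, 0.0617]
ee_rot: [[-0.883, -0.036, 0.467], [-0.034, 0.999, 0.012], [-0.467, -0.006, -0.884]]
wrist_force: [0.9, 9.1, 29.7]
width: 0.0437
grasp_force: 51.2
```

```bash
python3 -m handwheel '[[-0.01,0,-0.02,0,0,0],[-0.01,0,-0.02,0,0,0],[-0.01,0,-0.02,0,0,0]]'
python3 - <<'E'
from h import *
im,d,P=cap("side");save("side4",cv2.resize(im[120:280,180:330],None,fx=3.5,fy=3.5))
E
```

```text
time_s: 43.08
position: [0.6176, -0.0658, 0.0617]
ee_rot: [[-0.887, -0.036, 0.461], [-0.034, 0.999, 0.013], [-0.461, -0.004, -0.888]]
wrist_force: [-2.7, 3.2, 14.9]
width: 0.0433
grasp_force: 49.7
```

View pics/side4.png

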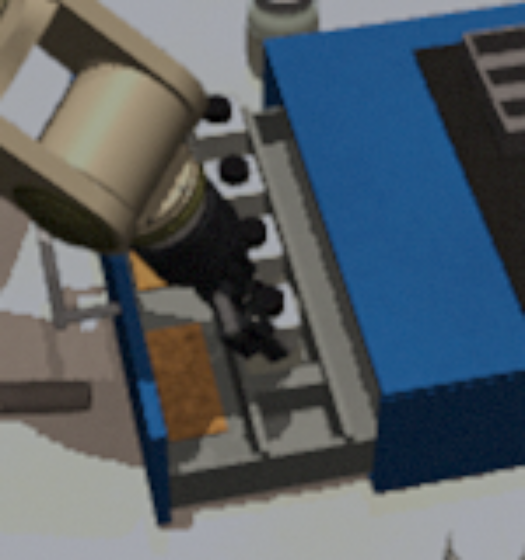

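The crop shows the tin down in pocket 2 at about (285,310), with the gripper clear of the panel. Release and retract.

```bash
python3 -m handwheel '[[-0.005,0,-0.01,0,0,0],[-0.005,0,-0.01,0,0,0],[-0.005,0,-0.01,0,0,0]]' 0.64 && python3 -m handwheel '[[0,0,-0.05,0,0,0],[0,0,-0.15,0,0,0],[0,0,-0.3,0,0,0],[0,0,-0.5,0,0,0],[0,0,-0.8,0,0,0],[0,0,-1,0,0,0],[0,0,-1,0,0,0],[0,0,-1,0,0,0]]'
python3 -m handwheel '[[-0.27,0,-0.53,0,0,0],[-0.5,0,-0.99,0,0,0],[-0.5,0,-0.99,0,0,0],[-0.5,0,-0.99,0,0,0]]' 0.4
python3 - <<'E'
from h import *
s,p,R=state();print(p)
im,d,P=cap("top");save("top3",im)
q=P.reshape(-1,3)
for k in(2,3,4,5):
    c=pocket(k);m=(q[:,2]>.098)&(q[:,2]<.114)&(np.hypot(q[:,0]-c[0],q[:,1]-c[1])<.03);print(k,m.sum(),np.median(q[m],0).round(4),c)
Rd=rot([0,0,-1],ax(182));b=(np.array([.447,0.0,.22]),Rd);plan(*b)
E
```

```text
time_s: 43.5
position: [0.6154, -0.0654, 0.0603]
ee_rot: [[-0.89, -0.036, 0.455], [-0.033, 0.999, 0.015], [-0.455, -0.002, -0.891]]
wrist_force: [-0.3, 0.2, 0.3]
width: 0.0542
grasp_force: 0.0
time_s: 44.5
position: [0.5471, -0.0675, 0.1938]
ee_rot: [[-0.89, -0.036, 0.455], [-0.033, 0.999, 0.015], [-0.455, -0.002, -0.891]]
wrist_force: [-0.8, -0.3, -0.2]
width: 0.0543
grasp_force: 0.0
time_s: 45.0
position: [0.5474, -0.0675, 0.3626]
ee_rot: [[-0.888, -0.037, 0.458], [-0.034, 0.999, 0.014], [-0.458, -0.004, -0.889]]
wrist_force: [-0.5, 0.5, -1.1]
width: 0.0342
grasp_force: 0.0
[ 0.54738342 -0.06753273  0.36262359]
2 75 [ 0.6091 -0.0648  0.1059] [ 0.61011276 -0.06615614  0.016     ]
3 83 [0.6081 0.0062 0.1056] [0.6076 0.0058 0.016 ]
4 91 [0.6064 0.0769 0.1056] [0.60508724 0.07775614 0.016     ]
5 87 [0.6055 0.1502 0.1058] [0.60257447 0.14971228 0.016     ]
turn [-0.236  0.235 -0.978] calls 2 deg 93.0
 1st: [0.5011 0.2374 0.268 ]  later: [-0.2359  0.3247  0.4671]
```

View pics/top3.png

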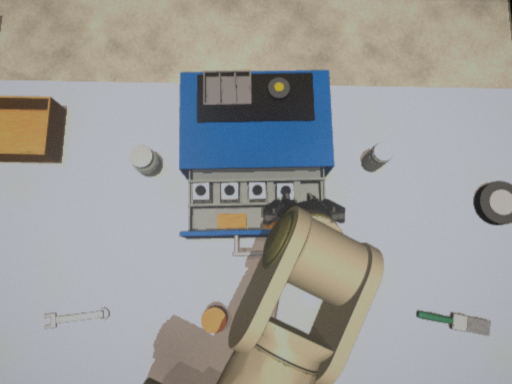

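Top view: all four tins (the kept one plus three placed) stand in pockets 2–5, at columns 201, 230, 257 and 286. No tin remains on the bench. Now I'll grip the handle and shut the drawer.

```bash
python3 - <<'E'
from h import *
Rd=rot([0,0,-1],ax(2));b=(np.array([.447,0.0,.23]),Rd);plan(*b)
E
```

```text
turn [0.235 0.237 0.981] calls 1 deg 93.3
 1st: [0.9719 0.4747 0.4766]  later: [ 0.4718 -0.6494  0.8676]
```

```bash
python3 -m handwheel '[[0.3,0.1,0,0.05,0.05,0.2],[0.6,0.3,0.15,0.1,0.1,0.4],[0.972,0.475,0.3,0.15,0.15,0.65],[0.972,0.475,0.477,0.235,0.237,0.981],[0.972,0.475,0.477,0.235,0.237,0.981],[0.972,0.475,0.477,0.235,0.237,0.981],[0.972,0.475,0.477,0.235,0.237,0.981],[0.972,0.475,0.477,0.235,0.237,0.981],[0.972,0.475,0.477,0.235,0.237,0.981],[0.972,0.475,0.477,0.235,0.237,0.981],[0.972,0.475,0.477,0.235,0.237,0.981]]' 0.4
python3 - <<'E'
from h import *
s,p,R=state()
im,d,P=cap("wrist")
q=P.reshape(-1,3);m=(q[:,2]>.095)&(q[:,2]<.112)&(q[:,0]<.475)&(q[:,0]>.42)&(abs(q[:,1])<.08)
print(m.sum(),np.percentile(q[m],[2,50,98],axis=0).round(4))
plan([.4465,0,.0835],rot([0,0,-1],ax(2)))
E
```

```text
time_s: 46.42
position: [0.4463, 0.0003, 0.2294]
ee_rot: [[-0.038, 0.999, -0.001], [0.999, 0.038, 0.001], [0.001, -0.001, -1.0]]
wrist_force: [-0.6, 0.2, -0.0]
width: 0.0343
grasp_force: 0.0
1828 [[ 0.4458 -0.0575  0.0997]
 [ 0.4532  0.0139  0.1037]
 [ 0.4736  0.0631  0.1055]]
turn [-0.    -0.     0.001] calls 1 deg 0.1
 1st: [-0.0024  0.0016  0.975 ]  later: [-0.0019  0.001   0.975 ]
```

```bash
python3 -m handwheel '[[0,0.028,0.3,0,0,0],[0,0.028,0.65,0,0,0],[0,0.028,0.97,0,0,0],[0,0.028,0.97,0,0,0],[0,0.028,0.97,0,0,0]]' && python3 -m handwheel '[[0,0,0,0,0,0],[0,0,0,0,0,0],[0,0,0,0,0,0],[0,0,0,0,0,0]]' 0 50
```

```text
time_s: 47.1
position: [0.4518, 0.0001, 0.0866]
ee_rot: [[-0.036, 0.999, 0.003], [0.999, 0.036, -0.0], [-0.0, 0.003, -1.0]]
wrist_force: [0.7, -0.5, 1.0]
width: 0.0339
grasp_force: 0.0
time_s: 47.6
position: [0.452, 0.0001, 0.0867]
ee_rot: [[-0.035, 0.999, 0.004], [0.999, 0.035, -0.0], [-0.0, 0.004, -1.0]]
wrist_force: [-0.6, 0.6, 7.3]
width: 0.0093
grasp_force: 48.8
```

```bash
python3 -m handwheel '[[0,0.06,0,0,0,0],[0,0.15,0,0,0,0],[0,0.25,0,0,0,0],[0,0.35,0,0,0,0],[0,0.45,0,0,0,0],[0,0.55,0,0,0,0],[0,0.65,0,0,0,0],[0,0.75,0,0,0,0],[0,0.84,0,0,0,0],[0,0.92,0,0,0,0],[0,0.95,0,0,0,0],[0,0.95,0,0,0,0]]'
```

```text
time_s: 49.1
position: [0.5946, 0.0051, 0.0867]
ee_rot: [[-0.035, 0.999, 0.004], [0.999, 0.035, -0.0], [-0.0, 0.004, -1.0]]
wrist_force: [2.1, -0.3, 4.6]
width: 0.0089
grasp_force: 49.6
```

```bash
python3 -m handwheel '[[0,0.03,0,0,0,0],[0,0.06,0,0,0,0],[0,0.08,0,0,0,0],[0,0.095,0,0,0,0],[0,0.095,0,0,0,0]]'; python3 -m handwheel '[[0,0.01,0,0,0,0],[0,0.02,0,0,0,0],[0,0.02,0,0,0,0]]'
```

```text
time_s: 49.72
position: [0.6074, 0.0055, 0.0867]
ee_rot: [[-0.035, 0.999, 0.0], [0.999, 0.035, -0.0], [-0.0, 0.0, -1.0]]
wrist_force: [-5.9, -0.4, 9.6]
width: 0.0091
grasp_force: 50.1
time_s: 50.1
position: [0.6075, 0.0056, 0.0866]
ee_rot: [[-0.036, 0.999, -0.008], [0.999, 0.036, -0.0], [-0.0, -0.008, -1.0]]
wrist_force: [-24.2, -2.8, 20.4]
width: 0.0091
grasp_force: 51.4
```

```bash
python3 -m handwheel '[[0,-0.015,0,0,0,0],[0,-0.015,0,0,0,0]]' && python3 -m handwheel '[[0,0,0,0,0,0],[0,0,0,0,0,0],[0,0,0,0,0,0],[0,0,0,0,0,0]]' 0.4 && python3 -m handwheel '[[0,0,-0.3,0,0,0],[0,0,-0.7,0,0,0],[0,0,-1,0,0,0],[0,0,-1,0,0,0],[0,0,-1,0,0,0]]'&& python3 -m handwheel '[[0,-0.4,-0.3,0,0,0],[0,-0.9,-0.5,0,0,0],[0,-0.9,-0.5,0,0,0],[0,-0.9,-0.5,0,0,0]]'
python3 - <<'E'
from h import *
im,d,P=cap("wrist");save("wrist7",im)
q=P.reshape(-1,3);m=(q[:,2]>.095)&(q[:,2]<.112)&(q[:,0]<.64)&(q[:,0]>.58)&(abs(q[:,1])<.08)
print(m.sum(),np.percentile(q[m],[2,50,98],axis=0).round(4))
im,d,P=cap("side")
x,y,z=[P[...,i] for i in range(3)]
for nm,g in(("jar",(.686,.295)),("can",(.687,-.305))):
    j=(np.hypot(x-g[0],y-g[1])<.06)&(z>.05)&(z<.14); print(nm,np.percentile(P[j],[2,50,98],axis=0).round(3).tolist())
E
```

```text
time_s: 50.35
position: [0.6074, 0.0055, 0.0867]
ee_rot: [[-0.035, 0.999, -0.001], [0.999, 0.035, -0.0], [-0.0, -0.001, -1.0]]
wrist_force: [-10.5, -1.5, 11.0]
width: 0.009
grasp_force: 50.6
time_s: 50.85
position: [0.6084, 0.0058, 0.0849]
ee_rot: [[-0.035, 0.999, 0.0], [0.999, 0.035, 0.001], [0.0, 0.0, -1.0]]
wrist_force: [-0.5, -0.4, 0.7]
width: 0.0339
grasp_force: 0.0
time_s: 51.48
position: [0.608, 0.0058, 0.2338]
ee_rot: [[-0.035, 0.999, -0.002], [0.999, 0.035, 0.001], [0.001, -0.002, -1.0]]
wrist_force: [0.1, 0.2, -0.2]
width: 0.0342
grasp_force: 0.0
time_s: 51.98
position: [0.4724, 0.001, 0.31]
ee_rot: [[-0.035, 0.999, 0.0], [0.999, 0.035, 0.0], [0.0, 0.0, -1.0]]
wrist_force: [0.4, -1.2, 0.3]
width: 0.0342
grasp_force: 0.0
1360 [[ 0.5999 -0.0528  0.0986]
 [ 0.6068  0.0179  0.1033]
 [ 0.6378  0.0678  0.1054]]
jar [[0.662, 0.274, 0.054], [0.69, 0.291, 0.094], [0.723, 0.331, 0.104]]
can [[0.684, -0.342, 0.054], [0.706, -0.328, 0.111], [0.732, -0.295, 0.124]]
```

View pics/wrist7.png

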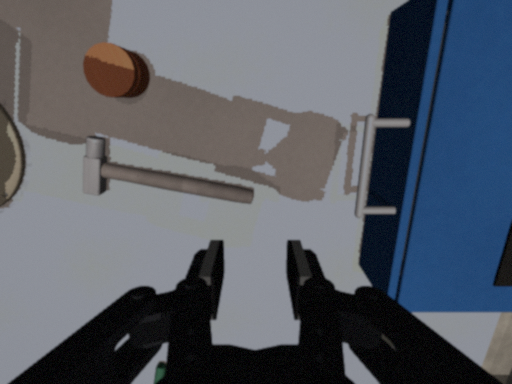

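The drawer is shut flush (seam at column ~412), the bench has no tins left, and the jar and can have not moved. Handing in.

```bash
python3 -c "
from station import manip
print(manip.job_done())"
```

```text
the job is handed in; nothing more can be done
None
```

The three tins lying on the bench now stand upright, cap up, in pockets 2–4 beside the kept tin in pocket 5; I pushed the drawer in until it stopped, left the jar and can where they were, and handed the job in at about 52 s.

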